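Unstack the tube racks onto their cooling docks

TASK

Take the two stacks of tube racks apart and set each rack upright on the cooling dock of its own colour, centred and squared up on the aluminium plate with its long side along the dock's long side. Set the racks down, do not drop them, and leave the two small bottles standing where they are.

Things in the scene. Friction and masses are not known exactly. Their poses are not given: they have to be found in the camera images.
- rack_yellow_center (a point): Centre (half-way up) of the large yellow tube rack: a loose flat-bottomed block-shaped plastic rack, 50 mm wide along its x, 104 mm long along its y, 46 mm high (z up), straight upright sides, holding rows of pale capped tubes recessed below its top rim; 0.07 to 0.21 kg. At the start it stands on the bench as the bottom of one of the two stacks, its two ends showing from above under the small rack on it.
- rack_blue_center (a point): Centre (half-way up) of the large blue tube rack: a loose flat-bottomed block-shaped plastic rack, 50 mm wide along its x, 104 mm long along its y, 46 mm high (z up), straight upright sides, holding rows of pale capped tubes recessed below its top rim; 0.07 to 0.21 kg. At the start it stands on the bench as the bottom of one of the two stacks, its two ends showing from above under the small rack on it.
- rack_red_center (a point): Centre (half-way up) of the small red tube rack: a loose flat-bottomed block-shaped plastic rack, 44 mm wide along its x, 62 mm long along its y, 46 mm high (z up), straight upright sides, holding rows of pale capped tubes recessed below its top rim; 0.07 to 0.21 kg. At the start it lies on top of one of the two large racks (the yellow or the blue one, which varies), turned any way up to about 50 degrees to it.
- rack_green_center (a point): Centre (half-way up) of the small green tube rack: a loose flat-bottomed block-shaped plastic rack, 44 mm wide along its x, 62 mm long along its y, 46 mm high (z up), straight upright sides, holding rows of pale capped tubes recessed below its top rim; 0.07 to 0.21 kg. At the start it lies on top of one of the two large racks (the yellow or the blue one, which varies), turned any way up to about 50 degrees to it.
- dock_yellow_top (a point): Centre of the top face of the yellow cooling dock: a flat fixed slab 76 mm along its x, 130 mm long along its y, top 8 mm above the bench, yellow plastic border round a bare aluminium plate (54 x 108 mm, flush but for half a millimetre, no rim). The yellow rack standing squarely on it has its y along the dock's y (either way round) and its centre 23 mm above this point.
- dock_blue_top (a point): Centre of the top face of the blue cooling dock: a flat fixed slab 76 mm along its x, 130 mm long along its y, top 8 mm above the bench, blue plastic border round a bare aluminium plate (54 x 108 mm, flush but for half a millimetre, no rim). The blue rack standing squarely on it has its y along the dock's y (either way round) and its centre 23 mm above this point.
- dock_red_top (a point): Centre of the top face of the red cooling dock: a flat fixed slab 70 mm along its x, 88 mm long along its y, top 8 mm above the bench, red plastic border round a bare aluminium plate (48 x 66 mm, flush but for half a millimetre, no rim). The red rack standing squarely on it has its y along the dock's y (either way round) and its centre 23 mm above this point.
- dock_green_top (a point): Centre of the top face of the green cooling dock: a flat fixed slab 70 mm along its x, 88 mm long along its y, top 8 mm above the bench, green plastic border round a bare aluminium plate (48 x 66 mm, flush but for half a millimetre, no rim). The green rack standing squarely on it has its y along the dock's y (either way round) and its centre 23 mm above this point.
- bottle_white_center (a point): Centre (half-way up) of a small clear (whitish) square bottle with a white cap: 40 x 40 mm, 90 mm high, loose, standing upright among the racks and docks. A bystander.
- bottle_black_center (a point): Centre (half-way up) of a small amber square bottle with a black cap: 40 x 40 mm, 90 mm high, loose, standing upright among the racks and docks. A bystander.
Things that resemble listed ones, but are neither listed nor needed, are in the scene too. Leave any purple look-alike of the part that bears rack_red_center alone.

How it is judged:
By the outcome, as a careful person would: the job done as asked, in the order asked, and still so for the second after the job is handed in, with the robot touching nothing.
It also fails if it takes over 109 s, if anything falls off the work surface, if the arm or the gripper's body presses on something with over 40 N, if the wrist force passes 120 N, or if a joint passes its speed limit or range.

ROBOT

A 6-joint arm with a two-finger parallel gripper is mounted at the origin on the work surface. World frame = base frame: x ahead of the robot, y to its left, z up, the work surface at z = 0. Lengths are in m, angles in degrees, forces in N, time in s.
With the tool pointing down it reaches from about 0.3 to 0.95 m from the base axis. Payload 3.1 kg.
Tool frame: the origin (TCP) lies at the very end of the fingers, on their centre line; the grasp point (between the pads) lies 19 mm behind it; z points along the fingers, y is the direction in which the jaws open and shut (so a half turn about z gives the same grasp; the last joint's range is limited). The gripper opens to 85 mm and grips with 20 to 120 N. Pads are 22 mm wide; open, the fingers measure 114 mm over their backs; the gripper's body (76 mm by 85 mm) begins 54 mm behind the grasp point. The pads swing forward as they close: fully open they stand 13 mm farther back than shut.
Start: joints at [64.246, 17.653, 93.61, -0, 68.738, -3.994], TCP at [0.232, 0.58, 0.231] pointing down, gripper open.
Joint ranges: [-175.34, 175.34], [-45.06, 112.39], [2.9, 150.54], [-68.45, 248.45], [3.09, 151.38], [-168.51, 168.51]. Speed limits (degrees/s): [159.86, 159.86, 180, 180, 180, 180].

INTERFACE

Orientations are given as a 3x3 rotation matrix whose columns are the frame's x, y, z axes.
In Python, from plant import * gives the robot as it stands. The module is installed in compiled form; this text tells all that it offers.
- The arm moves only by the tool step_arm, never from a script. Its arguments are lists of equal length, an entry for each row: "linear": the shift along the tool's x, y, z scaled (see below), a list of three; "turn": the turn, a rotation vector about the tool's x, y, z scaled (see below), a list of three. In form: {"linear": [[tx, ty, tz], ...], "turn": [[wx, wy, wz], ...]}. A call has 1 to 12 rows; each row is the pose to reach, as a shift and turn from the pose commanded when the call began, along the tool's axes at that moment, turning the shorter way round; what a row does not reach only later rows make up. The controller multiplies each number of a shift by 200 mm and each number of a turn by pi rad. A row lasts 1/8 s, in which the tool goes at most 62.5 mm and 10.7 degrees, less where a joint would pass 70% of its speed; a pose out of reach is approached as far as the arm can. A call with a number of a shift or a turn outside -1 to 1 is refused whole. A call with a gripper value outside its range is refused whole. "hand" is the opening, from 0 (shut) to 1 (fully open), set as the call begins (left out, the last holds). The fingers move at their own pace and stop on an object; "squeeze" is the grip in N (left out, the last holds). Time passes only in rows, so rows that repeat a pose let the fingers close. It gives the time, the measured TCP pose, the force and the opening at its end, in the units of the state.
- get_state(): the state, without advancing time (a new reading comes with each control period).
- read_camera(name): name is "scene" or "top" or "wrist"; returns the picture (480x640x3 uint8, red, green, blue); there is no depth.
- camera_info(name): a dict with "fx", "fy", "cx", "cy" (pixels), "xyz" and "rotation" of the camera in the world. Camera axes: x right, y down, z forward; pixel columns grow to the right and rows downward; lengths in m; the calibration is good to about 2 mm. A picture is of the moment at which its call begins: read the wrist's pose just before it. camera_info takes no time and is no camera call; for the wrist camera it gives the pose at the moment of the call.
- close_job(): hands the job in, once; it reports no verdict.
The state is a dict: "t": time; "joints": joint angles; "qvel": joint speeds; "joint_efforts": joint torques, N m; "tcp_pos": TCP position; "tool_rot": TCP orientation; "contact_force": force on the tool from outside, world axes, zero at the start; "ft_torque": the same for the moment, N m; "width": finger opening in m.
Only numpy, scipy, OpenCV 4.12 (cv2) and the standard library are available. Lean on these libraries where they do the work, as an engineer would, in place of code of your own. Each camera call takes 0.05 s, during which the arm holds its last target.

## Working session

There is one attempt and no reset: what is moved stays moved. The work goes in short steps, Python scripts to look and compute and a tool call to move; the robot and the scene stay as the last step left them, time stands still between calls to the robot, and variables do not carry over. Pictures are saved under pics/ and viewed, and the job is handed in when it is done.

Besides the shell and the picture viewer there is one more tool, called after "Call:" by a JSON object that holds its "fn" and its "kwargs", one argument or row to a line. step_arm: Moves the arm, as the interface text tells. Shifts and turns lie within -1 to 1; 1 stands for 200 mm of shift or pi rad of turn. Its arguments: {"type":"object","properties":{"linear":{"type":"array","items":{"type":"array","items":{"type":"number","minimum":-1,"maximum":1}}},"turn":{"type":"array","items":{"type":"array","items":{"type":"number","minimum":-1,"maximum":1}}},"hand":{"type":"number"},"squeeze":{"type":"number"}},"required":["linear","turn"]}

```bash
mkdir -p pics; ls
python3 - <<'E'
from plant import *
import cv2
s=get_state();print(s)
for n in ("scene","top","wrist"):
    ci=camera_info(n);print(n,ci)
    cv2.imwrite(f"pics/{n}0.png",read_camera(n)[:,:,::-1])
E
```

```text
pics
{'t': 0.0, 'joints': array([ 6.42462512e+01,  1.77054402e+01,  9.36882683e+01,  1.34642814e-04,
        6.87365261e+01, -3.99383577e+00]), 'qvel': array([-0.0233405 ,  0.00105853,  0.01505397,  0.04081896, -0.04759575,
       -0.00711163]), 'joint_efforts': array([ 8.92130129e-05, -4.15256596e+01, -2.76663727e+01, -1.53130086e-04,
        1.02703442e-02, -2.21514625e-06]), 'tcp_pos': array([0.23137588, 0.57972735, 0.2300473 ]), 'tool_rot': array([[-9.28745031e-01,  3.70717801e-01, -9.89609439e-04],
       [ 3.70719087e-01,  9.28742791e-01, -2.04628952e-03],
       [ 1.60496679e-04, -2.26734833e-03, -9.99997417e-01]]), 'contact_force': array([ 0.13613224,  0.0833074 , -0.30933872]), 'ft_torque': array([-0.02297141,  0.01697703, -0.00612903]), 'width': 0.08503121156670877}
scene {'fx': 455.5888335244299, 'fy': 455.5888335244299, 'cx': 328.94224718806913, 'cy': 242.31499035332087, 'xyz': array([ 1.07496068, -0.18075085,  0.75697921]), 'rotation': array([[ 0.37181058,  0.74187358, -0.55801477],
       [ 0.92830624, -0.29849944,  0.2216881 ],
       [-0.00210255, -0.60043458, -0.79967112]])}
top {'fx': 507.4884626657433, 'fy': 507.4884626657433, 'cx': 312.0041239443948, 'cy': 239.63268668959856, 'xyz': array([0.5345571 , 0.01631674, 0.88414337]), 'rotation': array([[-0.01863291, -0.99743673,  0.06908529],
       [-0.99962779,  0.01720751, -0.02117048],
       [ 0.01992743, -0.06945405, -0.9973861 ]])}
wrist {'fx': 402.4227445740641, 'fy': 402.4227445740641, 'cx': 314.6731190181161, 'cy': 240.29649071555767, 'xyz': array([0.15596101, 0.61136268, 0.37304167]), 'rotation': array([[ 3.70690662e-01,  8.78994843e-01,  2.99927489e-01],
       [ 9.28756076e-01, -3.50563628e-01, -1.20487736e-01],
       [-7.64429793e-04,  3.23223156e-01, -9.46322465e-01]])}
```

View pics/top0.png

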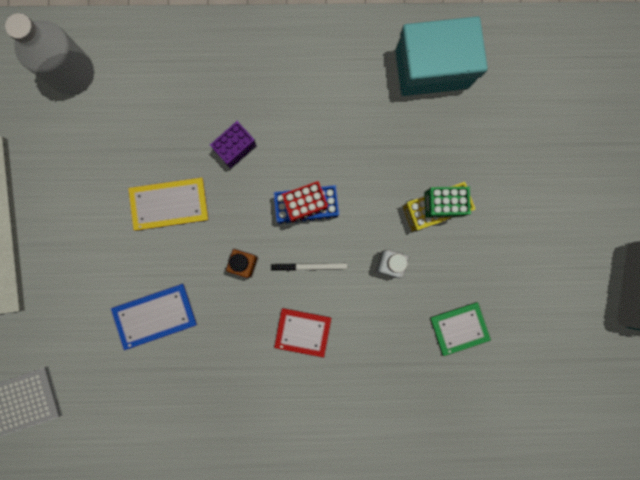

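View pics/scene0.png

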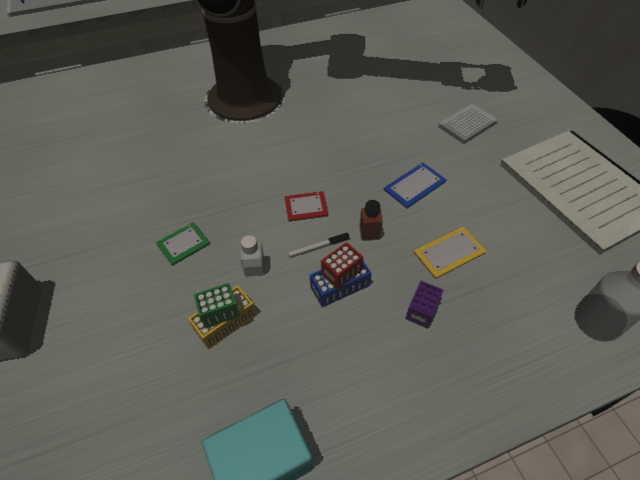

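View pics/wrist0.png

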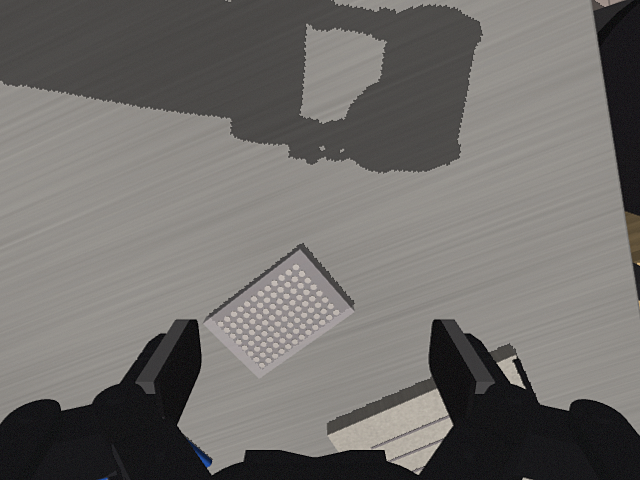

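```bash
cat > h.py <<'E'
from plant import *
import numpy as np, cv2
HUE={'red':[(0,6),(172,180)],'green':[(45,80)],'blue':[(100,120)],'yellow':[(18,32)],'purple':[(128,160)]}
def mask(img,c,smin=110,vmin=40):
    h=cv2.cvtColor(img,cv2.COLOR_RGB2HSV)
    m=np.zeros(h.shape[:2],np.uint8)
    for a,b in HUE[c]: m|=cv2.inRange(h,(a,smin,vmin),(b,255,255))
    return m
def ray(ci,px,z):
    px=np.asarray(px,float).reshape(-1,2)
    d=np.c_[(px[:,0]-ci['cx'])/ci['fx'],(px[:,1]-ci['cy'])/ci['fy'],np.ones(len(px))]@ci['rotation'].T
    t=(z-ci['xyz'][2])/d[:,2]
    return ci['xyz']+d*t[:,None]
def proj(ci,P):
    q=(np.asarray(P,float).reshape(-1,3)-ci['xyz'])@ci['rotation']
    return np.c_[q[:,0]/q[:,2]*ci['fx']+ci['cx'],q[:,1]/q[:,2]*ci['fy']+ci['cy']]
def rect(P):
    (c,(w,h),a)=cv2.minAreaRect(np.float32(P[:,:2]*1000))
    # long axis angle
    b=cv2.boxPoints((c,(w,h),a)); e1=b[1]-b[0];e2=b[2]-b[1]
    L=e1 if np.linalg.norm(e1)>np.linalg.norm(e2) else e2
    ang=np.degrees(np.arctan2(L[1],L[0]))
    return np.round(c,1),round(min(w,h),1),round(max(w,h),1),round((ang+90)%180-90,1)
def comps(m,amin=60):
    n,l,st,ce=cv2.connectedComponentsWithStats(m)
    return [(l==i).astype(np.uint8)*255 for i in range(1,n) if st[i,4]>amin]
E
python3 - <<'E'
from h import *
im=cv2.imread('pics/top0.png')[:,:,::-1].copy();ci=camera_info('top')
for c in ('red','green','blue','yellow','purple'):
    for k in comps(mask(im,c)):
        cs,hi=cv2.findContours(k,cv2.RETR_CCOMP,cv2.CHAIN_APPROX_NONE)
        i=max(range(len(cs)),key=lambda j:cv2.contourArea(cs[j]))
        o=cs[i][:,0]; print(c,'px',o.mean(0).round(),'outer@8',rect(ray(ci,o,.008)),'@46',rect(ray(ci,o,.046)),'@92',rect(ray(ci,o,.092)))
        for j in range(len(cs)):
            if hi[0][j][3]>=0 and cv2.contourArea(cs[j])>300: print('   inner',rect(ray(ci,cs[j][:,0],.008)))
cv2.imwrite('pics/crop0.png',cv2.resize(im[170:290,200:500,::-1],None,fx=2.6,fy=2.6,interpolation=cv2.INTER_CUBIC))
E
```

```text
red px [304. 201.] outer@8 (array([662.9,   9.3]), 51.8, 69.8, np.float32(-69.5)) @46 (array([657.4,   9.6]), 49.5, 66.8, np.float32(-69.5)) @92 (array([650.6,  10. ]), 46.8, 63.1, np.float32(-69.5))
   inner (array([664.9,   9.6]), 44.8, 61.2, np.float32(-70.7))
red px [302. 332.] outer@8 (array([436.8,  17.2]), 69.2, 87.2, np.float32(78.0)) @46 (array([441. ,  17.1]), 66.2, 83.4, np.float32(78.0)) @92 (array([446.2,  17.1]), 62.5, 78.8, np.float32(78.0))
   inner (array([436.6,  17. ]), 53.4, 71.4, np.float32(78.0))
green px [449. 201.] outer@8 (array([ 658. , -243.9]), 51.1, 72.3, np.float32(89.1)) @46 (array([ 652.7, -232.6]), 48.9, 69.2, np.float32(89.1)) @92 (array([ 646.2, -218.9]), 46.2, 65.4, np.float32(89.1))
   inner (array([ 660.6, -245.1]), 45.9, 63.5, np.float32(89.1))
green px [460. 329.] outer@8 (array([ 437.6, -253.7]), 68.1, 86.7, np.float32(-73.2)) @46 (array([ 441.8, -242. ]), 65.1, 82.9, np.float32(-73.2)) @92 (array([ 446.9, -227.8]), 61.6, 78.4, np.float32(-73.2))
blue px [327. 205.] outer@8 (array([659.6, -15.7]), 54.7, 62.5, np.float32(-84.2)) @46 (array([654
[... 547 characters left out ...]
 np.float32(-72.0))
yellow px [168. 204.] outer@8 (array([662.1, 245.8]), 76.2, 130.0, np.float32(-82.6)) @46 (array([656.6, 235.8]), 72.9, 124.4, np.float32(-82.6)) @92 (array([649.9, 223.8]), 68.9, 117.6, np.float32(-82.6))
   inner (array([662.5, 246.6]), 58.4, 112.3, np.float32(-82.7))
yellow px [422. 215.] outer@8 (array([ 641.9, -202.1]), 53.0, 73.2, np.float32(-72.6)) @46 (array([ 637.2, -192.6]), 50.7, 70.0, np.float32(-72.6)) @92 (array([ 631.6, -181.2]), 47.9, 66.2, np.float32(-72.6))
purple px [233. 143.] outer@8 (array([766.2, 133.3]), 51.1, 63.8, np.float32(-48.8)) @46 (array([756.1, 128.2]), 48.9, 61.0, np.float32(-48.8)) @92 (array([744., 122.]), 46.2, 57.7, np.float32(-48.8))
```

View pics/crop0.png

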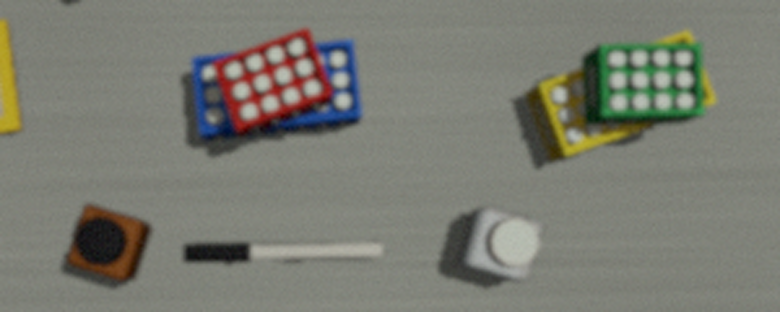

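Look-alikes. Red: red rack (305,202) on the blue rack, red dock (302,332), purple rack (233,145, to be left alone). Green: green rack (449,201) and dock (460,329). The crop confirms that red sits on blue and green sits on yellow. The bottles are at (240,263) and (395,264). I'll check the docks with the wrist camera on the way in.

```bash
cat >> h.py <<'E'
import sys
from scipy.spatial.transform import Rotation as R
def goal(x,y,z,yaw,f=1.0):
    """x,y,z mm; yaw deg of tool x axis"""
    s=get_state(); p=s['tcp_pos']*1000; Rm=s['tool_rot']
    a=np.radians(yaw); X=np.array([np.cos(a),np.sin(a),0]);Z=np.array([0,0,-1.]);Y=np.cross(Z,X)
    G=np.c_[X,Y,Z]
    d=Rm.T@(np.array([x,y,z])-p)/200
    w=R.from_matrix(Rm.T@G).as_rotvec()/np.pi
    m=max(1,abs(d).max()); 
    print('t',round(s['t'],2),'tcp',p.round(1),'yaw',round(np.degrees(np.arctan2(Rm[1,0],Rm[0,0])),2),'w',round(s['width']*1000,1),'F',s['contact_force'].round(1))
    print(' dist mm',round(np.linalg.norm(d)*200),'rows>=',round(np.linalg.norm(d)*200/62.5,1),'deg',round(np.degrees(np.linalg.norm(w)*np.pi),1))
    print(' lin',(d/m).round(4).tolist(),'turn',(w).round(4).tolist(),'SCALED %.2f'%m if m>1 else '')
if __name__=='__main__':
    goal(*map(float,sys.argv[1:]))
E
python3 h.py 469 270 160 108
```

```text
t 0.15 tcp [231.4 579.9 230.3] yaw 158.24 w 85.5 F [-0.6  0.2  0. ]
 dist mm 397 rows>= 6.3 deg 50.2
 lin [-1.0, -0.5948, 0.2105] turn [-0.0006, 0.0002, 0.2791] SCALED 1.68
```

Call:
{"fn": "step_arm", "kwargs": {
  "linear": [
    [-1.0,-0.595,0.2],
    [-1.0,-0.595,0.2],
    [-1.0,-0.595,0.2],
    [-1.0,-0.595,0.2],
    [-1.0,-0.595,0.2],
    [-1.0,-0.595,0.2]
  ],
  "turn": [
    [0,0,0.279],
    [0,0,0.279],
    [0,0,0.279],
    [0,0,0.279],
    [0,0,0.279],
    [0,0,0.279]
  ],
  "hand": 1
}}

```text
t: 0.9
tcp_pos: [0.3736, 0.3951, 0.1909]
tool_rot: [[-0.309, 0.951, -0.001], [0.951, 0.309, -0.0], [-0.0, -0.001, -1.0]]
contact_force: [-1.2, 1.0, 0.1]
width: 0.0855
```

```bash
python3 h.py 469 270 160 108
```

```text
t 0.9 tcp [373.6 395.1 190.9] yaw 108.02 w 85.5 F [-1.2  1.   0.1]
 dist mm 160 rows>= 2.6 deg 0.0
 lin [-0.7421, 0.2603, 0.1545] turn [-0.0002, 0.0, 0.0001]
```

Call:
{"fn": "step_arm", "kwargs": {
  "linear": [
    [-0.742,0.26,0.154],
    [-0.742,0.26,0.154],
    [-0.742,0.26,0.154],
    [-0.742,0.26,0.154],
    [-0.742,0.26,0.154]
  ],
  "turn": [
    [0,0,0],
    [0,0,0],
    [0,0,0],
    [0,0,0],
    [0,0,0]
  ]
}}

```text
t: 1.52
tcp_pos: [0.4683, 0.2716, 0.1606]
tool_rot: [[-0.311, 0.95, -0.0], [0.95, 0.311, 0.001], [0.001, -0.0, -1.0]]
contact_force: [-0.5, 0.4, 0.8]
width: 0.0855
```

```bash
cat > look.py <<'E'
from h import *
# look.py name color z(mm) [wmin]
name,c,z=sys.argv[1],sys.argv[2],float(sys.argv[3])/1000
s=get_state();ci=camera_info('wrist');im=read_camera('wrist')
cv2.imwrite(f'pics/{name}.png',im[:,:,::-1])
for k in comps(mask(im,c),400):
    cs,hi=cv2.findContours(k,cv2.RETR_CCOMP,cv2.CHAIN_APPROX_NONE)
    for j in range(len(cs)):
        if cv2.contourArea(cs[j])>1500: print(c,'inner' if hi[0][j][3]>=0 else 'outer','px',cs[j][:,0].mean(0).round(),rect(ray(ci,cs[j][:,0],z)))
print('tcp',(s['tcp_pos']*1000).round(1))
E
python3 look.py dblue blue 8; python3 h.py 662 246 160 97.4
```

```text
blue outer px [317. 210.] (array([471.4, 274.1]), 75.2, 127.8, np.float32(-71.9))
blue inner px [317. 213.] (array([471.6, 273.3]), 56.0, 110.1, np.float32(-71.9))
tcp [468.3 271.6 160.6]
t 1.57 tcp [468.2 272.  160.7] yaw 108.15 w 85.0 F [-0.   0.2  0.3]
 dist mm 196 rows>= 3.1 deg 10.7
 lin [-0.4252, 0.8805, 0.0034] turn [0.0, -0.0002, 0.0597]
```

View pics/dblue.png

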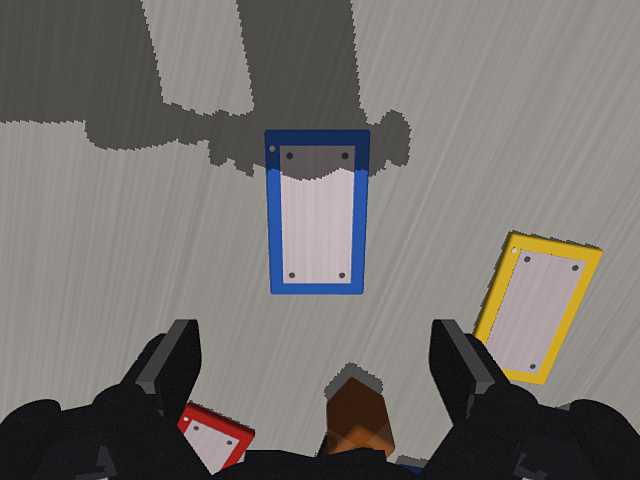

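Call:
{"fn": "step_arm", "kwargs": {
  "linear": [
    [-0.425,0.88,0],
    [-0.425,0.88,0],
    [-0.425,0.88,0],
    [-0.425,0.88,0],
    [-0.425,0.88,0],
    [-0.425,0.88,0]
  ],
  "turn": [
    [0,0,0.06],
    [0,0,0.06],
    [0,0,0.06],
    [0,0,0.06],
    [0,0,0.06],
    [0,0,0.06]
  ]
}}

```text
t: 2.33
tcp_pos: [0.6604, 0.2456, 0.1604]
tool_rot: [[-0.128, 0.992, -0.002], [0.992, 0.128, -0.0], [0.0, -0.002, -1.0]]
contact_force: [-0.4, 0.1, 0.7]
width: 0.0853
```

```bash
python3 look.py dyel yellow 8; python3 h.py 437 17 160 78
```

```text
yellow outer px [319. 207.] (array([664.8, 249.8]), 75.4, 128.0, np.float32(-82.7))
yellow inner px [319. 210.] (array([665. , 249.1]), 55.7, 108.9, np.float32(-82.8))
tcp [660.4 245.6 160.4]
t 2.38 tcp [660.5 245.5 160.6] yaw 97.33 w 85.1 F [-0.2 -1.   0.3]
 dist mm 320 rows>= 5.1 deg 19.3
 lin [-0.7898, -1.0, 0.0035] turn [-0.0004, 0.0, 0.1074] SCALED 1.25
```

View pics/dyel.png

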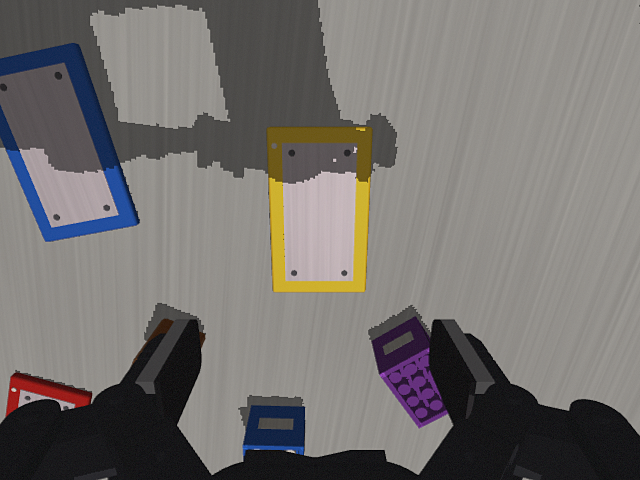

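Call:
{"fn": "step_arm", "kwargs": {
  "linear": [
    [-0.79,-1.0,0],
    [-0.79,-1.0,0],
    [-0.79,-1.0,0],
    [-0.79,-1.0,0],
    [-0.79,-1.0,0],
    [-0.79,-1.0,0]
  ],
  "turn": [
    [0,0,0.107],
    [0,0,0.107],
    [0,0,0.107],
    [0,0,0.107],
    [0,0,0.107],
    [0,0,0.107]
  ]
}}

```text
t: 3.12
tcp_pos: [0.4839, 0.0629, 0.1613]
tool_rot: [[0.209, 0.978, 0.002], [0.978, -0.209, 0.001], [0.001, 0.002, -1.0]]
contact_force: [0.5, -0.1, 0.3]
width: 0.0851
```

```bash
python3 h.py 437 17 160 78
```

```text
t 3.12 tcp [483.9  62.9 161.3] yaw 77.95 w 85.1 F [ 0.5 -0.1  0.3]
 dist mm 66 rows>= 1.1 deg 0.1
 lin [-0.2734, -0.1815, 0.006] turn [0.0007, -0.0003, -0.0003]
```

Call:
{"fn": "step_arm", "kwargs": {
  "linear": [
    [-0.273,-0.18,0.005],
    [-0.273,-0.18,0.005],
    [-0.273,-0.18,0.005],
    [-0.273,-0.18,0.005]
  ],
  "turn": [
    [0,0,0],
    [0,0,0],
    [0,0,0],
    [0,0,0]
  ]
}}

```text
t: 3.62
tcp_pos: [0.4393, 0.0174, 0.1603]
tool_rot: [[0.207, 0.978, 0.003], [0.978, -0.207, 0.0], [0.001, 0.002, -1.0]]
contact_force: [-0.3, -0.0, -0.4]
width: 0.0852
```

```bash
python3 look.py dred red 8; python3 h.py 440 -251 160 107
```

```text
red outer px [625. 185.] (array([666.6,  -7.1]), 31.6, 84.3, np.float32(-87.4))
red outer px [312. 213.] (array([439.6,  20.7]), 69.2, 87.0, np.float32(78.0))
red inner px [311. 215.] (array([439.5,  19.5]), 49.7, 67.6, np.float32(78.0))
tcp [439.3  17.4 160.3]
t 3.67 tcp [438.9  17.4 160.1] yaw 78.04 w 85.4 F [0.  0.2 0.4]
 dist mm 268 rows>= 4.3 deg 29.0
 lin [-1.0, 0.216, 0.0001] turn [0.0006, -0.0, -0.1609] SCALED 1.31
```

View pics/dred.png

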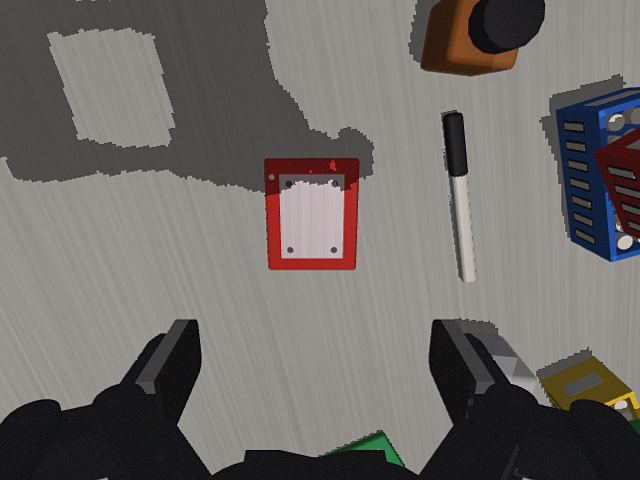

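Call:
{"fn": "step_arm", "kwargs": {
  "linear": [
    [-1.0,0.216,0],
    [-1.0,0.216,0],
    [-1.0,0.216,0],
    [-1.0,0.216,0],
    [-1.0,0.216,0],
    [-1.0,0.216,0]
  ],
  "turn": [
    [0,0,-0.161],
    [0,0,-0.161],
    [0,0,-0.161],
    [0,0,-0.161],
    [0,0,-0.161],
    [0,0,-0.161]
  ]
}}

```text
t: 4.42
tcp_pos: [0.4381, -0.1875, 0.1593]
tool_rot: [[-0.291, 0.957, -0.0], [0.957, 0.291, 0.001], [0.001, -0.0, -1.0]]
contact_force: [0.5, -0.5, 0.3]
width: 0.0855
```

```bash
python3 h.py 440 -251 160 107
```

```text
t 4.42 tcp [ 438.1 -187.5  159.3] yaw 106.92 w 85.5 F [ 0.5 -0.5  0.3]
 dist mm 64 rows>= 1.0 deg 0.1
 lin [-0.3065, -0.0833, -0.004] turn [-0.0, -0.0003, -0.0004]
```

Call:
{"fn": "step_arm", "kwargs": {
  "linear": [
    [-0.306,-0.083,0],
    [-0.306,-0.083,0],
    [-0.306,-0.083,0],
    [-0.306,-0.083,0]
  ],
  "turn": [
    [0,0,0],
    [0,0,0],
    [0,0,0],
    [0,0,0]
  ]
}}

```text
t: 4.92
tcp_pos: [0.4395, -0.2495, 0.1591]
tool_rot: [[-0.293, 0.956, -0.001], [0.956, 0.293, 0.001], [0.001, -0.001, -1.0]]
contact_force: [0.1, -0.4, 0.5]
width: 0.0853
```

```bash
python3 look.py dgre green 8; python3 h.py 648 -219 210 89
```

```text
green outer px [312. 218.] (array([ 440.3, -251. ]), 69.0, 86.7, np.float32(-73.0))
green inner px [312. 220.] (array([ 440.6, -251.7]), 50.5, 67.9, np.float32(-73.0))
green outer px [617. 288.] (array([ 684.9, -243.9]), 56.3, 117.4, np.float32(-58.4))
tcp [ 439.5 -249.5  159.1]
t 4.97 tcp [ 439.6 -249.7  159.2] yaw 107.05 w 85.5 F [-0.1 -0.1  0.2]
 dist mm 217 rows>= 3.5 deg 18.0
 lin [-0.1521, 1.0, -0.2445] turn [-0.0002, -0.0003, 0.1003] SCALED 1.04
```

View pics/dgre.png

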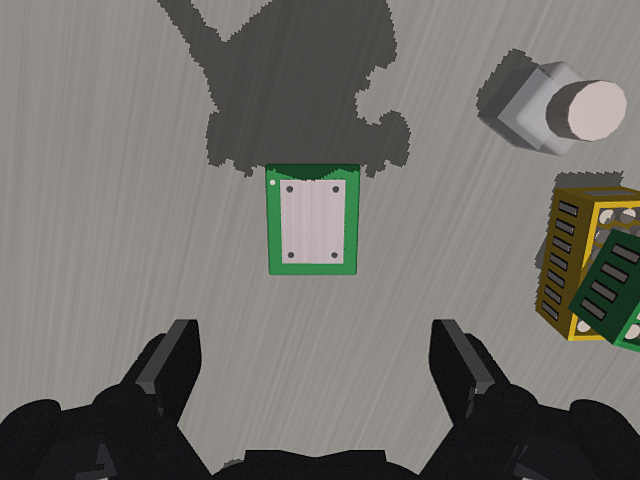

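Call:
{"fn": "step_arm", "kwargs": {
  "linear": [
    [-0.152,1.0,-0.245],
    [-0.152,1.0,-0.245],
    [-0.152,1.0,-0.245],
    [-0.152,1.0,-0.245],
    [-0.152,1.0,-0.245],
    [-0.152,1.0,-0.245],
    [-0.152,1.0,-0.245]
  ],
  "turn": [
    [0,0,0.1],
    [0,0,0.1],
    [0,0,0.1],
    [0,0,0.1],
    [0,0,0.1],
    [0,0,0.1],
    [0,0,0.1]
  ]
}}

```text
t: 5.85
tcp_pos: [0.6383, -0.2221, 0.2078]
tool_rot: [[0.019, 1.0, -0.002], [1.0, -0.019, 0.001], [0.001, -0.002, -1.0]]
contact_force: [-0.7, -0.5, -0.0]
width: 0.0851
```

```bash
python3 look.py rgre green 92
```

```text
green outer px [330. 221.] (array([ 650.9, -213.9]), 43.9, 69.1, np.float32(-89.9))
green outer px [ 96. 237.] (array([ 491.6, -223.2]), 53.9, 65.7, np.float32(-73.0))
green inner px [ 94. 240.] (array([ 489.8, -223.8]), 38.2, 52.0, np.float32(-73.1))
tcp [ 638.3 -222.1  207.8]
```

View pics/rgre.png

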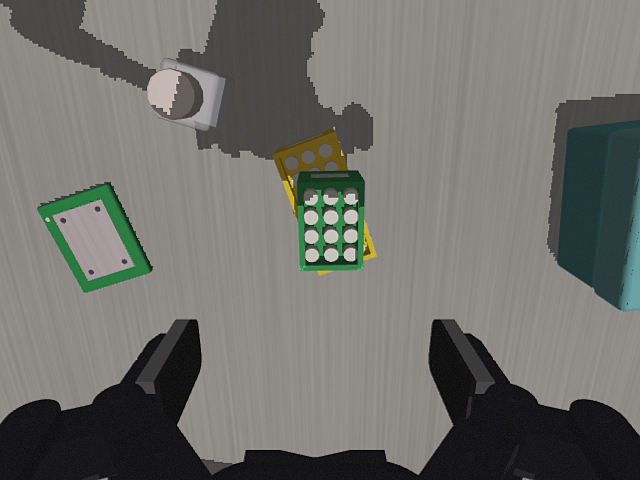

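```bash
python3 h.py 650.5 -217.5 110 90;python3 h.py 650.5 -217.5 54 90
```

```text
t 5.9 tcp [ 638.5 -222.3  208. ] yaw 88.89 w 85.5 F [-1.1 -0.3 -0.8]
 dist mm 99 rows>= 1.6 deg 1.1
 lin [0.0251, 0.0604, 0.4902] turn [-0.0004, -0.0001, -0.0062] 
t 5.9 tcp [ 638.5 -222.3  208. ] yaw 88.89 w 85.5 F [-1.1 -0.3 -0.8]
 dist mm 155 rows>= 2.5 deg 1.1
 lin [0.0249, 0.0608, 0.7702] turn [-0.0004, -0.0001, -0.0062]
```

Call:
{"fn": "step_arm", "kwargs": {
  "linear": [
    [0.025,0.06,0.3],
    [0.025,0.06,0.45],
    [0.025,0.06,0.49],
    [0.025,0.06,0.6],
    [0.025,0.06,0.7],
    [0.025,0.06,0.77],
    [0.025,0.06,0.77],
    [0.025,0.06,0.77]
  ],
  "turn": [
    [0,0,-0.006],
    [0,0,-0.006],
    [0,0,-0.006],
    [0,0,-0.006],
    [0,0,-0.006],
    [0,0,-0.006],
    [0,0,-0.006],
    [0,0,-0.006]
  ]
}}

```text
t: 6.9
tcp_pos: [0.6526, -0.2176, 0.055]
tool_rot: [[-0.0, 1.0, 0.001], [1.0, 0.0, -0.0], [-0.0, 0.001, -1.0]]
contact_force: [0.1, -0.6, -0.5]
width: 0.0855
```

```bash
python3 look.py g1 green 92; python3 h.py 650.5 -217.5 54 90
```

```text
green outer px [302. 352.] (array([ 650.7, -209.5]), 43.9, 77.5, np.float32(90.0))
green inner px [345. 370.] (array([ 663.7, -215.8]), 10.5, 51.0, np.float32(-90.0))
green inner px [304. 371.] (array([ 650.7, -215.8]), 10.6, 51.0, np.float32(-89.9))
green inner px [263. 371.] (array([ 638. , -215.8]), 10.9, 51.0, np.float32(89.8))
tcp [ 652.6 -217.6   55. ]
t 6.95 tcp [ 652.8 -217.7   55.4] yaw 90.02 w 85.6 F [1.4 0.1 0.1]
 dist mm 3 rows>= 0.0 deg 0.1
 lin [0.0012, -0.0116, 0.007] turn [0.0005, 0.0002, 0.0001]
```

View pics/g1.png

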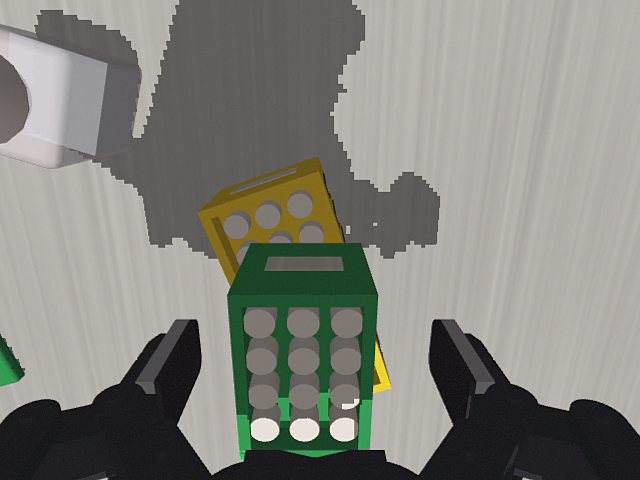

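Run:
```python
from h import *
ci=camera_info('wrist');print(ray(ci,[[303,295],[229,295],[376,295],[303,456]],.092)*1000)
```

```text
[[ 651.11569308 -187.06174697   92.        ]
 [ 629.49264818 -187.04108886   92.        ]
 [ 672.47048165 -187.08214881   92.        ]
 [ 650.5728823  -247.90054401   92.        ]]
```

Call:
{"fn": "step_arm", "kwargs": {
  "linear": [
    [0,-0.009,0.005],
    [0,-0.009,0.005],
    [0,-0.009,0.005],
    [0,-0.009,0.005],
    [0,-0.009,0.005],
    [0,-0.009,0.005],
    [0,-0.009,0.005]
  ],
  "turn": [
    [0,0,0],
    [0,0,0],
    [0,0,0],
    [0,0,0],
    [0,0,0],
    [0,0,0],
    [0,0,0]
  ],
  "hand": 0,
  "squeeze": 35
}}

```text
t: 7.82
tcp_pos: [0.6503, -0.2176, 0.054]
tool_rot: [[-0.0, 1.0, 0.0], [1.0, 0.0, -0.0], [-0.0, 0.0, -1.0]]
contact_force: [-1.8, 0.2, 4.7]
width: 0.0439
```

```bash
python3 h.py 650.5 -217.5 150 90
```

```text
t 7.83 tcp [ 650.3 -217.6   54. ] yaw 90.02 w 43.9 F [-1.8  0.2  4.7]
 dist mm 96 rows>= 1.5 deg 0.0
 lin [0.0003, 0.001, -0.4802] turn [0.0001, 0.0001, 0.0001]
```

Call:
{"fn": "step_arm", "kwargs": {
  "linear": [
    [0,0,-0.05],
    [0,0,-0.15],
    [0,0,-0.3],
    [0,0,-0.45],
    [0,0,-0.6],
    [0,0,-0.6]
  ],
  "turn": [
    [0,0,0],
    [0,0,0],
    [0,0,0],
    [0,0,0],
    [0,0,0],
    [0,0,0]
  ]
}}

```text
t: 8.57
tcp_pos: [0.653, -0.2184, 0.1783]
tool_rot: [[-0.0, 1.0, 0.008], [1.0, 0.0, -0.003], [-0.003, 0.008, -1.0]]
contact_force: [-0.4, -0.6, -0.4]
width: 0.0436
```

```bash
python3 look.py g2 green 200; python3 h.py 440.4 -251.3 130 107
```

```text
green outer px [ 55. 248.] (array([ 572.2, -179.2]), 27.8, 33.6, np.float32(-73.2))
green inner px [ 53. 251.] (array([ 571.2, -179.6]), 19.5, 26.5, np.float32(-72.9))
green outer px [315. 351.] (array([ 654.6, -220.9]), 51.0, 87.7, np.float32(-89.9))
green inner px [315. 373.] (array([ 654.7, -229.6]), 12.6, 59.2, np.float32(89.7))
green inner px [273. 373.] (array([ 639.8, -229.5]), 12.3, 59.1, np.float32(89.8))
green inner px [356. 373.] (array([ 669.5, -229.5]), 12.5, 59.6, np.float32(-89.9))
tcp [ 653.  -218.4  178.3]
t 8.62 tcp [ 651.4 -217.8  175.7] yaw 90.03 w 43.6 F [ 0.4  0.2 -2.1]
 dist mm 218 rows>= 3.5 deg 17.0
 lin [-0.1578, -1.0, 0.2125] turn [0.0012, 0.0007, -0.0943] SCALED 1.06
```

View pics/g2.png

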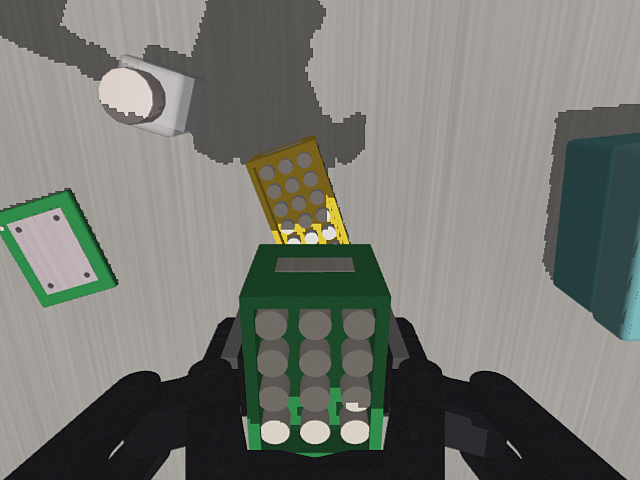

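Call:
{"fn": "step_arm", "kwargs": {
  "linear": [
    [-0.158,-1.0,0.1],
    [-0.158,-1.0,0.1],
    [-0.158,-1.0,0.1],
    [-0.158,-1.0,0.212],
    [-0.158,-1.0,0.212],
    [-0.158,-1.0,0.212],
    [-0.158,-1.0,0.212]
  ],
  "turn": [
    [0,0,-0.094],
    [0,0,-0.094],
    [0,0,-0.094],
    [0,0,-0.094],
    [0,0,-0.094],
    [0,0,-0.094],
    [0,0,-0.094]
  ]
}}

```text
t: 9.5
tcp_pos: [0.452, -0.2495, 0.1319]
tool_rot: [[-0.292, 0.956, 0.002], [0.956, 0.292, -0.001], [-0.002, 0.002, -1.0]]
contact_force: [0.2, 1.0, -1.6]
width: 0.0437
```

```bash
python3 h.py 440.4 -251.3 60 107
cat > held.py <<'E'
from h import *
# held rack: top-face corners by colour; top face 38mm above TCP
name,c,up=sys.argv[1],sys.argv[2],float(sys.argv[3])/1000
s=get_state();ci=camera_info('wrist');im=read_camera('wrist');cv2.imwrite(f'pics/{name}.png',im[:,:,::-1])
k=max(comps(mask(im,c,90,25),400),key=lambda k:k[200:].sum())
ys,xs=np.nonzero(k)
w=[(r,xs[ys==r].min(),xs[ys==r].max()) for r in range(ys.min(),ys.max()) if (ys==r).any()]
r=max(w,key=lambda q:q[2]-q[1]); print('widest row',r)
q=ray(ci,[[r[1],r[0]],[r[2],r[0]]],s['tcp_pos'][2]+up); v=(q-s['tcp_pos'])@s['tool_rot']*1000
print('front top corners tool xy',v[:,:2].round(1).tolist(),'mid y',v[:,1].mean().round(2))
E
python3 held.py g3 green 38
```

```text
t 9.5 tcp [ 452.  -249.5  131.9] yaw 106.99 w 43.7 F [ 0.2  1.  -1.6]
 dist mm 73 rows>= 1.2 deg 0.1
 lin [0.009, -0.0587, 0.3596] turn [0.0005, 0.0005, -0.0] 
widest row (297, np.int64(239), np.int64(390))
front top corners tool xy [[30.2, -20.0], [30.1, 23.7]] mid y 1.86
```

View pics/g3.png

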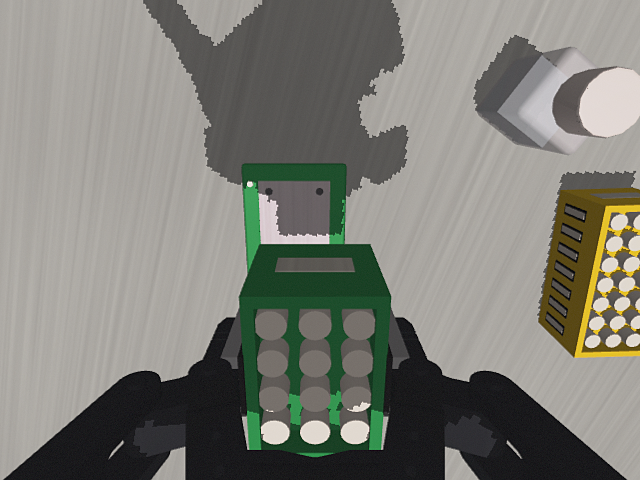

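```bash
python3 h.py 438.4 -251.1 24 107
```

```text
t 9.55 tcp [ 451.9 -249.4  131.9] yaw 107.0 w 43.4 F [ 0.5 -0.3 -1.1]
 dist mm 109 rows>= 1.7 deg 0.1
 lin [0.0126, -0.0676, 0.5394] turn [0.0004, 0.0005, -0.0]
```

Call:
{"fn": "step_arm", "kwargs": {
  "linear": [
    [0.013,-0.068,0.2],
    [0.013,-0.068,0.35],
    [0.013,-0.068,0.45],
    [0.013,-0.068,0.51],
    [0.013,-0.068,0.54],
    [0.013,-0.068,0.54],
    [0.013,-0.068,0.54]
  ],
  "turn": [
    [0,0,0],
    [0,0,0],
    [0,0,0],
    [0,0,0],
    [0,0,0],
    [0,0,0],
    [0,0,0]
  ]
}}

```text
t: 10.42
tcp_pos: [0.4372, -0.251, 0.0239]
tool_rot: [[-0.291, 0.957, 0.001], [0.957, 0.291, -0.001], [-0.001, 0.001, -1.0]]
contact_force: [-0.5, -0.4, -0.7]
width: 0.0436
```

```bash
python3 held.py g4 green 38;python3 h.py 438.4 -251.1 24 107
```

```text
widest row (211, np.int64(233), np.int64(400))
front top corners tool xy [[55.8, -20.0], [55.7, 24.8]] mid y 2.38
t 10.47 tcp [ 437.1 -251.1   23.9] yaw 106.94 w 43.9 F [ 0.7 -0.1 -0.8]
 dist mm 1 rows>= 0.0 deg 0.1
 lin [-0.002, 0.0059, -0.0004] turn [0.0004, 0.0004, -0.0003]
```

View pics/g4.png

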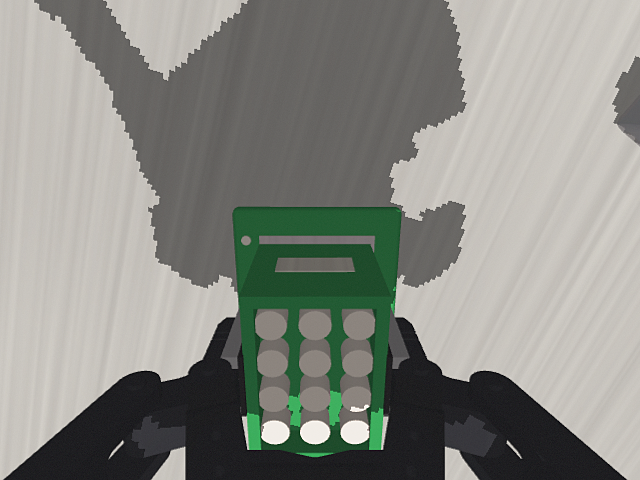

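Run:
```python
import cv2
im=cv2.imread('pics/g4.png');cv2.imwrite('pics/g4c.png',cv2.resize(im[200:310,225:410],None,fx=4.2,fy=4.2,interpolation=cv2.INTER_CUBIC))
```

```text
(no output)
```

View pics/g4c.png

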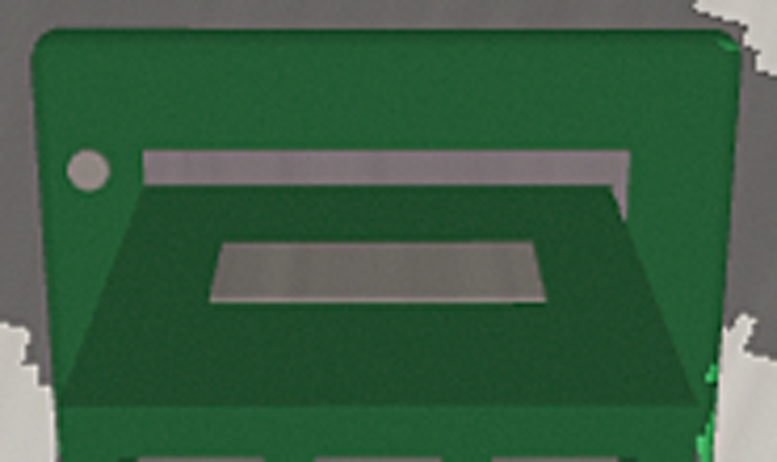

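Run:
```python
from h import *
s=get_state();ci=camera_info('wrist')
f=lambda a,z:((ray(ci,[[225+x/4.2,200+y/4.2] for x,y in a],z)-s['tcp_pos'])@s['tool_rot']*1000)[:,:2].round(1).tolist()
print('rack',f([(142,186),(612,186)],.0159)); print('plate',f([(143,150),(629,150)],.0085)); print('rim',f([(58,405),(698,405)],.0619))
```

```text
rack [[30.2, -20.2], [30.1, 24.2]]
plate [[31.3, -21.1], [31.3, 26.8]]
rim [[30.4, -20.0], [30.3, 24.0]]
```

Call:
{"fn": "step_arm", "kwargs": {
  "linear": [
    [-0.004,0.004,0.012],
    [-0.004,0.004,0.024],
    [-0.004,0.004,0.034],
    [-0.004,0.004,0.04],
    [-0.004,0.004,0.041],
    [-0.004,0.004,0.041]
  ],
  "turn": [
    [0,0,0],
    [0,0,0],
    [0,0,0],
    [0,0,0],
    [0,0,0],
    [0,0,0]
  ]
}}

```text
t: 11.22
tcp_pos: [0.4373, -0.2511, 0.0159]
tool_rot: [[-0.291, 0.957, -0.001], [0.957, 0.291, 0.0], [0.001, -0.001, -1.0]]
contact_force: [-2.8, 1.1, 8.0]
width: 0.0436
```

```bash
cat > crop.py <<'E'
from h import *
n=sys.argv[1]; r0,r1,c0,c1=map(int,sys.argv[2:6]); k=min(780/(c1-c0),580/(r1-r0))
im=read_camera('wrist')[:,:,::-1]; cv2.imwrite(f'pics/{n}.png',cv2.resize(im[r0:r1,c0:c1],None,fx=k,fy=k,interpolation=cv2.INTER_CUBIC))
print('k',k)
E
python3 crop.py g5 200 310 225 410; python3 h.py 438 -251 16 107
```

```text
k 4.216216216216216
t 11.28 tcp [ 437.4 -251.1   15.9] yaw 106.94 w 43.7 F [-4.   1.6  8.8]
 dist mm 1 rows>= 0.0 deg 0.1
 lin [-0.0005, 0.0032, -0.0005] turn [-0.0002, -0.0002, -0.0003]
```

View pics/g5.png

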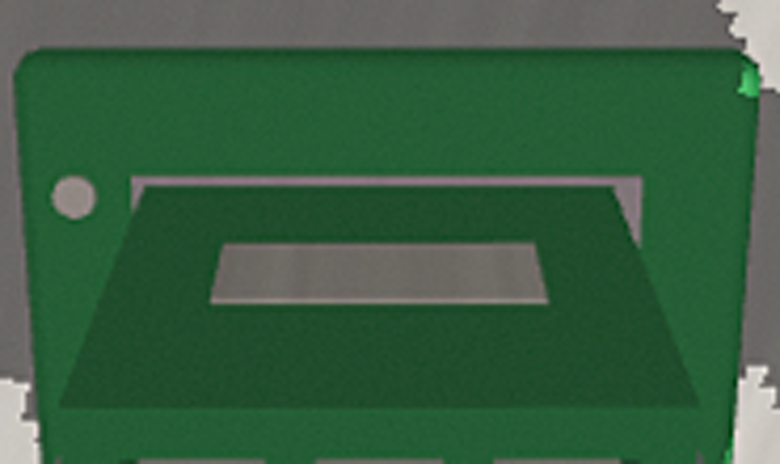

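Call:
{"fn": "step_arm", "kwargs": {
  "linear": [
    [-0.002,0.002,-0.015],
    [-0.005,0.004,-0.015],
    [-0.005,0.004,-0.015],
    [-0.005,0.004,-0.015]
  ],
  "turn": [
    [0,0,0],
    [0,0,0],
    [0,0,0],
    [0,0,0]
  ]
}}

```text
t: 11.78
tcp_pos: [0.4383, -0.2517, 0.0176]
tool_rot: [[-0.291, 0.957, -0.0], [0.957, 0.291, 0.0], [0.0, -0.0, -1.0]]
contact_force: [0.3, 0.1, -1.0]
width: 0.0438
```

```bash
python3 crop.py g6 200 310 225 410; python3 h.py 438 -251 16 107
```

```text
k 4.216216216216216
t 11.82 tcp [ 438.3 -251.7   17.6] yaw 106.94 w 43.8 F [ 0.3 -0.4 -0.7]
 dist mm 2 rows>= 0.0 deg 0.1
 lin [0.0038, -0.0004, 0.0081] turn [-0.0001, -0.0001, -0.0003]
```

View pics/g6.png

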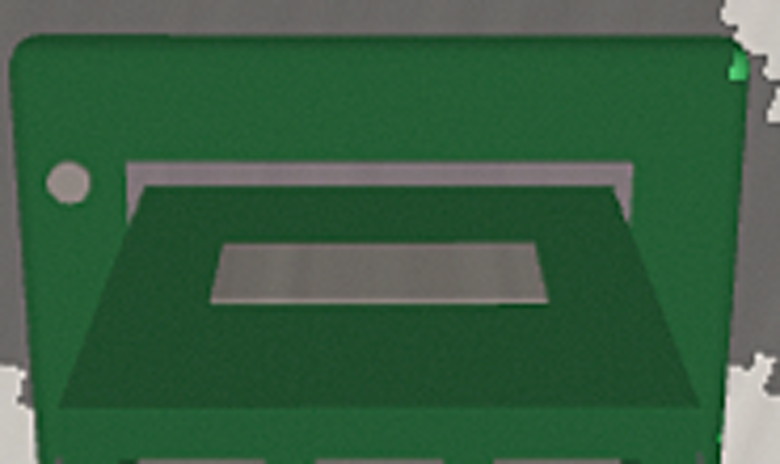

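Call:
{"fn": "step_arm", "kwargs": {
  "linear": [
    [0,0,0.004],
    [0,0,0.0075],
    [0,0,0.0075]
  ],
  "turn": [
    [0,0,0],
    [0,0,0],
    [0,0,0]
  ]
}}

```text
t: 12.2
tcp_pos: [0.4384, -0.2518, 0.0163]
tool_rot: [[-0.291, 0.957, -0.0], [0.957, 0.291, 0.0], [0.0, -0.0, -1.0]]
contact_force: [-0.9, -0.2, -1.2]
width: 0.0438
```

Call:
{"fn": "step_arm", "kwargs": {
  "linear": [
    [0,0,0],
    [0,0,0],
    [0,0,0],
    [0,0,-0.1],
    [0,0,-0.3],
    [0,0,-0.5],
    [0,0,-0.7],
    [0,0,-0.7],
    [0,0,-0.7]
  ],
  "turn": [
    [0,0,0],
    [0,0,0],
    [0,0,0],
    [0,0,0],
    [0,0,0],
    [0,0,0],
    [0,0,0],
    [0,0,0],
    [0,0,0]
  ],
  "hand": 1
}}

```text
t: 13.32
tcp_pos: [0.438, -0.2515, 0.156]
tool_rot: [[-0.291, 0.957, -0.001], [0.957, 0.291, 0.0], [0.001, -0.0, -1.0]]
contact_force: [-0.1, 1.4, 0.4]
width: 0.0856
```

```bash
python3 look.py g7 green 54; python3 h.py 652.6 13 210 110.5
```

```text
green outer px [315. 222.] (array([ 437.5, -242.3]), 58.1, 81.4, np.float32(-73.1))
tcp [ 438.  -251.5  156. ]
t 13.38 tcp [ 437.5 -251.2  155.2] yaw 106.94 w 85.7 F [0.1 0.3 0.8]
 dist mm 345 rows>= 5.5 deg 3.6
 lin [0.6728, 1.0, -0.194] turn [-0.0004, -0.0006, -0.0198] SCALED 1.41
```

View pics/g7.png

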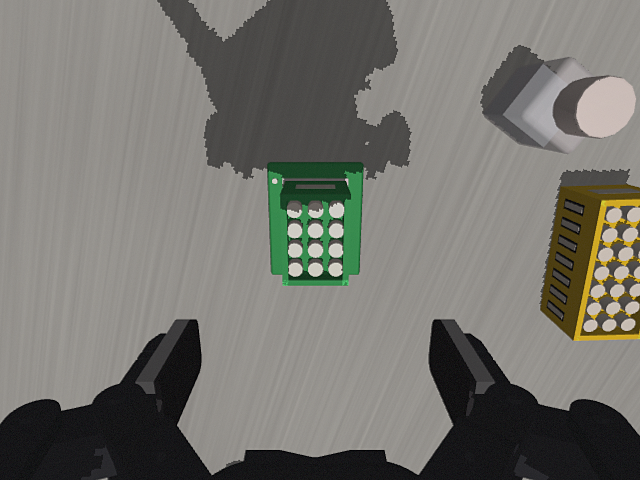

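Call:
{"fn": "step_arm", "kwargs": {
  "linear": [
    [0.673,1.0,-0.194],
    [0.673,1.0,-0.194],
    [0.673,1.0,-0.194],
    [0.673,1.0,-0.194],
    [0.673,1.0,-0.194],
    [0.673,1.0,-0.194]
  ],
  "turn": [
    [0,0,-0.02],
    [0,0,-0.02],
    [0,0,-0.02],
    [0,0,-0.02],
    [0,0,-0.02],
    [0,0,-0.02]
  ]
}}

```text
t: 14.12
tcp_pos: [0.589, -0.0646, 0.193]
tool_rot: [[-0.352, 0.936, -0.004], [0.936, 0.352, 0.0], [0.002, -0.004, -1.0]]
contact_force: [-0.1, -1.3, -0.6]
width: 0.0855
```

```bash
python3 h.py 652.6 10 210 110.5
```

```text
t 14.12 tcp [589.  -64.6 193. ] yaw 110.59 w 85.5 F [-0.1 -1.3 -0.6]
 dist mm 99 rows>= 1.6 deg 0.3
 lin [0.2375, 0.4284, -0.0863] turn [-0.0013, -0.0005, 0.0005]
```

Call:
{"fn": "step_arm", "kwargs": {
  "linear": [
    [0.237,0.428,-0.05],
    [0.237,0.428,-0.05],
    [0.237,0.428,-0.05],
    [0.237,0.428,-0.05],
    [0.237,0.428,-0.05]
  ],
  "turn": [
    [0,0,0],
    [0,0,0],
    [0,0,0],
    [0,0,0],
    [0,0,0]
  ]
}}

```text
t: 14.75
tcp_pos: [0.6528, 0.008, 0.2044]
tool_rot: [[-0.349, 0.937, -0.002], [0.937, 0.349, -0.0], [0.0, -0.002, -1.0]]
contact_force: [1.0, -1.1, -0.0]
width: 0.0854
```

```bash
python3 look.py r1 red 92; python3 h.py 652.6 10 110 110.5
```

```text
red outer px [69. 97.] (array([487. ,  36.8]), 53.4, 66.0, np.float32(78.0))
red inner px [67. 98.] (array([485.6,  36.3]), 37.4, 51.1, np.float32(78.1))
red outer px [317. 223.] (array([653.7,  16.1]), 44.1, 69.3, np.float32(-70.3))
tcp [652.8   8.  204.4]
t 14.8 tcp [653.    8.2 204.7] yaw 110.43 w 85.3 F [-0.2  0.4  0.8]
 dist mm 95 rows>= 1.5 deg 0.1
 lin [0.0092, 0.002, 0.4733] turn [-0.0005, -0.0001, -0.0004]
```

View pics/r1.png

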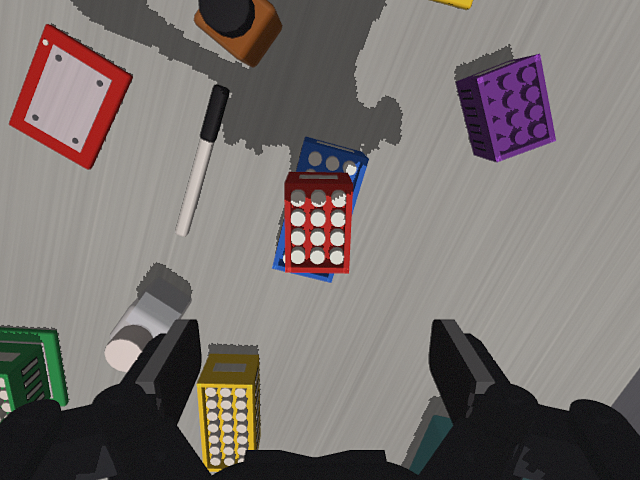

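```bash
python3 h.py 653 12 54 109.7
```

```text
t 14.8 tcp [653.    8.2 204.7] yaw 110.43 w 85.3 F [-0.2  0.4  0.8]
 dist mm 151 rows>= 2.4 deg 0.7
 lin [0.0178, 0.0078, 0.7533] turn [-0.0005, -0.0001, 0.0041]
```

Call:
{"fn": "step_arm", "kwargs": {
  "linear": [
    [0.018,0.008,0.3],
    [0.018,0.008,0.45],
    [0.018,0.008,0.55],
    [0.018,0.008,0.65],
    [0.018,0.008,0.72],
    [0.018,0.008,0.753],
    [0.018,0.008,0.753],
    [0.018,0.008,0.753]
  ],
  "turn": [
    [0,0,0.004],
    [0,0,0.004],
    [0,0,0.004],
    [0,0,0.004],
    [0,0,0.004],
    [0,0,0.004],
    [0,0,0.004],
    [0,0,0.004]
  ]
}}

```text
t: 15.8
tcp_pos: [0.6552, 0.0136, 0.0555]
tool_rot: [[-0.339, 0.941, 0.002], [0.941, 0.339, -0.0], [-0.001, 0.002, -1.0]]
contact_force: [0.5, 0.9, -0.4]
width: 0.0855
```

```bash
python3 look.py r2 red 92; python3 h.py 653 12 54 109.7
```

```text
red outer px [306. 352.] (array([652. ,  20.2]), 44.1, 77.5, np.float32(-70.4))
red inner px [348. 370.] (array([666.4,  18.6]), 10.5, 50.8, np.float32(-70.4))
red inner px [307. 370.] (array([654.2,  14.2]), 10.6, 50.8, np.float32(-70.3))
red inner px [266. 370.] (array([642.2,   9.9]), 10.7, 50.8, np.float32(-70.5))
tcp [655.2  13.6  55.5]
t 15.85 tcp [655.2  13.5  55.6] yaw 109.82 w 85.3 F [-0.4 -0.1 -0.1]
 dist mm 3 rows>= 0.1 deg 0.2
 lin [-0.0035, -0.0132, 0.0081] turn [0.0006, 0.0002, 0.0007]
```

View pics/r2.png

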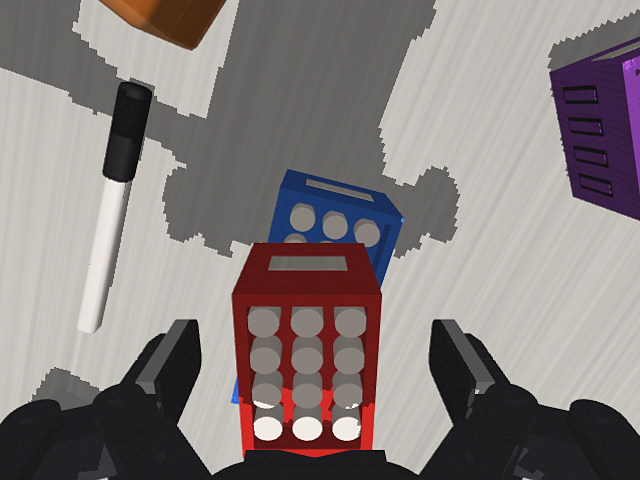

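Call:
{"fn": "step_arm", "kwargs": {
  "linear": [
    [0,-0.013,0.007],
    [0,-0.013,0.007],
    [0,-0.013,0.007],
    [0,-0.013,0.007],
    [0,-0.013,0.007],
    [0,-0.013,0.007],
    [0,-0.013,0.007]
  ],
  "turn": [
    [0,0,0.001],
    [0,0,0.001],
    [0,0,0.001],
    [0,0,0.001],
    [0,0,0.001],
    [0,0,0.001],
    [0,0,0.001]
  ],
  "hand": 0
}}

```text
t: 16.73
tcp_pos: [0.6521, 0.0127, 0.0534]
tool_rot: [[-0.336, 0.942, 0.0], [0.942, 0.336, -0.0], [-0.0, 0.0, -1.0]]
contact_force: [-0.7, -0.3, 0.9]
width: 0.0434
```

Call:
{"fn": "step_arm", "kwargs": {
  "linear": [
    [0,0,-0.05],
    [0,0,-0.15],
    [0,0,-0.3],
    [0,0,-0.45],
    [0,0,-0.55],
    [0,0,-0.55]
  ],
  "turn": [
    [0,0,0],
    [0,0,0],
    [0,0,0],
    [0,0,0],
    [0,0,0],
    [0,0,0]
  ]
}}

```text
t: 17.48
tcp_pos: [0.6537, 0.0126, 0.1662]
tool_rot: [[-0.336, 0.942, 0.005], [0.942, 0.336, -0.0], [-0.002, 0.005, -1.0]]
contact_force: [0.1, 0.7, -1.0]
width: 0.0442
```

```bash
python3 h.py 437.5 20.5 130 78;  python3 look.py r3 red 192
```

```text
t 17.48 tcp [653.7  12.6 166.2] yaw 109.64 w 44.2 F [ 0.1  0.7 -1. ]
 dist mm 219 rows>= 3.5 deg 31.6
 lin [0.3986, -1.0, 0.1743] turn [0.0017, 0.0002, 0.1758] SCALED 1.01
red outer px [ 44. 103.] (array([554.8,  63.9]), 27.5, 34.1, np.float32(78.1))
red outer px [315. 351.] (array([655.6,  12.7]), 49.7, 84.7, np.float32(-70.5))
red inner px [356. 375.] (array([672. ,   9.3]), 12.0, 57.0, np.float32(-70.2))
red inner px [315. 375.] (array([658.5,   4.6]), 11.8, 56.9, np.float32(-70.2))
red inner px [273. 374.] (array([ 6.449e+02, -2.000e-01]), 11.8, 56.9, np.float32(-70.6))
tcp [653.7  12.6 166.2]
```

View pics/r3.png

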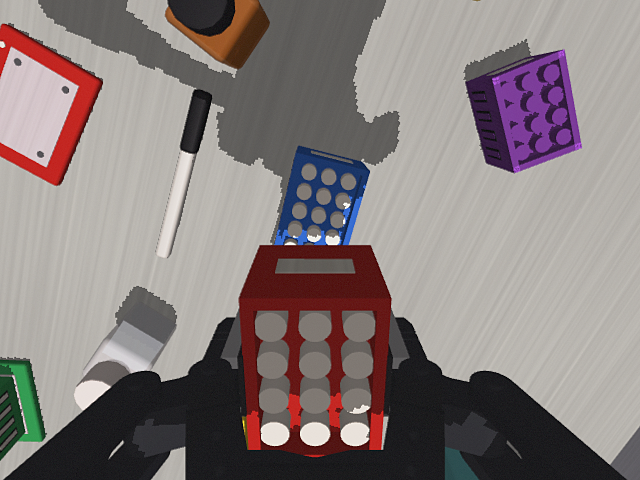

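Call:
{"fn": "step_arm", "kwargs": {
  "linear": [
    [0.4,-1.0,0.05],
    [0.4,-1.0,0.05],
    [0.4,-1.0,0.05],
    [0.4,-1.0,0.174],
    [0.4,-1.0,0.174],
    [0.4,-1.0,0.174],
    [0.4,-1.0,0.174],
    [0.4,-1.0,0.174]
  ],
  "turn": [
    [0,0,0.176],
    [0,0,0.176],
    [0,0,0.176],
    [0,0,0.176],
    [0,0,0.176],
    [0,0,0.176],
    [0,0,0.176],
    [0,0,0.176]
  ]
}}

```text
t: 18.52
tcp_pos: [0.4384, 0.0207, 0.1291]
tool_rot: [[0.209, 0.978, 0.002], [0.978, -0.209, -0.0], [0.0, 0.002, -1.0]]
contact_force: [-0.1, -0.1, -1.1]
width: 0.0438
```

```bash
python3 h.py 437.5 20.5 22 78
```

```text
t 18.52 tcp [438.4  20.7 129.1] yaw 77.96 w 43.8 F [-0.1 -0.1 -1.1]
 dist mm 107 rows>= 1.7 deg 0.1
 lin [-0.0019, -0.0053, 0.5356] turn [0.0006, -0.0001, -0.0002]
```

Call:
{"fn": "step_arm", "kwargs": {
  "linear": [
    [-0.002,-0.005,0.2],
    [-0.002,-0.005,0.35],
    [-0.002,-0.005,0.45],
    [-0.002,-0.005,0.51],
    [-0.002,-0.005,0.545],
    [-0.002,-0.005,0.545],
    [-0.002,-0.005,0.545]
  ],
  "turn": [
    [0,0,0],
    [0,0,0],
    [0,0,0],
    [0,0,0],
    [0,0,0],
    [0,0,0],
    [0,0,0]
  ]
}}

```text
t: 19.4
tcp_pos: [0.4364, 0.0206, 0.02]
tool_rot: [[0.209, 0.978, 0.002], [0.978, -0.209, -0.0], [0.0, 0.002, -1.0]]
contact_force: [0.1, -0.5, -1.0]
width: 0.0439
```

```bash
python3 h.py 437.5 20.5 22 78; python3 crop.py r4 200 310 225 410
```

```text
t 19.4 tcp [436.4  20.6  20. ] yaw 77.96 w 43.9 F [ 0.1 -0.5 -1. ]
 dist mm 2 rows>= 0.0 deg 0.1
 lin [0.0007, 0.0054, -0.0098] turn [0.0005, -0.0001, -0.0002] 
k 4.216216216216216
```

View pics/r4.png

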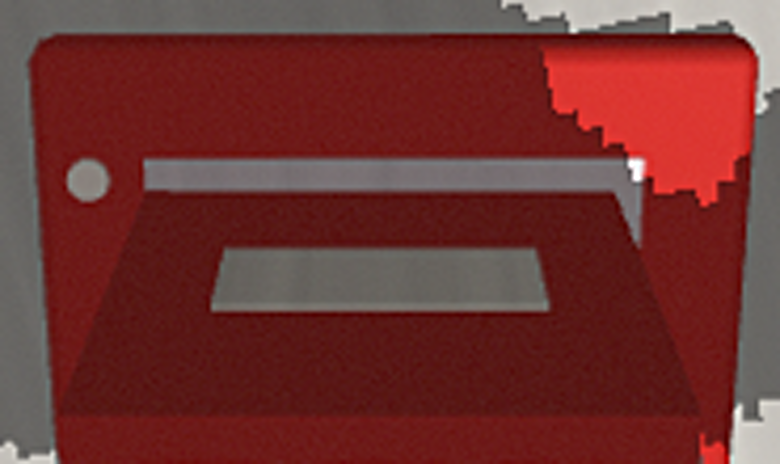

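```bash
cat > cmp.py <<'E'
from h import *
# cmp.py k r0 c0 zr  rl rr ry  pl pr py  L : rack bottom z (mm)
k,r0,c0,zr,rl,rr,ry,pl,pr,py,w=map(float,sys.argv[1:])
s=get_state();ci=camera_info('wrist')
f=lambda a,z:((ray(ci,[[c0+x/k,r0+y/k] for x,y in a],z/1000)-s['tcp_pos'])@s['tool_rot']*1000)[:,:2]
a=f([(rl,ry),(rr,ry)],zr);b=f([(pl,py),(pr,py)],8.5)
print(a.round(1).tolist(),b.round(1).tolist())
print('move tool mm x',round((b-a)[:,0].mean()-2,2),'y',round((b-a)[:,1].mean(),2))
E
python3 cmp.py 4.216 200 225 12.6 145 615 192 144 647 158 0
```

```text
[[30.7, -20.2], [30.7, 23.9]] [[32.7, -20.8], [32.7, 27.5]]
move tool mm x 0.01 y 1.5
```

Call:
{"fn": "step_arm", "kwargs": {
  "linear": [
    [0,0.0075,0],
    [0,0.0075,0.004],
    [0,0.0075,0.01]
  ],
  "turn": [
    [0,0,0],
    [0,0,0],
    [0,0,0]
  ]
}}

```text
t: 19.82
tcp_pos: [0.4372, 0.0203, 0.0175]
tool_rot: [[0.209, 0.978, 0.0], [0.978, -0.209, -0.0], [0.0, 0.0, -1.0]]
contact_force: [-0.5, 0.2, -0.9]
width: 0.0437
```

```bash
python3 h.py 437.5 20.5 15.5 78; python3 crop.py r5 200 310 225 410
```

```text
t 19.82 tcp [437.2  20.3  17.5] yaw 77.96 w 43.7 F [-0.5  0.2 -0.9]
 dist mm 2 rows>= 0.0 deg 0.0
 lin [0.0013, 0.0013, 0.01] turn [0.0001, -0.0, -0.0002] 
k 4.216216216216216
```

View pics/r5.png

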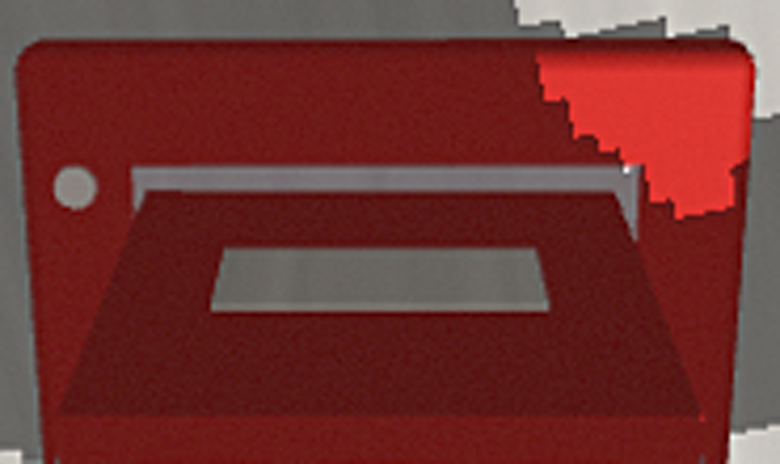

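Call:
{"fn": "step_arm", "kwargs": {
  "linear": [
    [0,0.004,0],
    [0,0.004,0.004],
    [0,0.004,0.008],
    [0,0.004,0.0095],
    [0,0.004,0.0095]
  ],
  "turn": [
    [0,0,0],
    [0,0,0],
    [0,0,0],
    [0,0,0],
    [0,0,0]
  ]
}}

```text
t: 20.5
tcp_pos: [0.4378, 0.0201, 0.0154]
tool_rot: [[0.209, 0.978, -0.0], [0.978, -0.209, 0.0], [-0.0, -0.0, -1.0]]
contact_force: [0.2, 0.4, -0.8]
width: 0.0436
```

Call:
{"fn": "step_arm", "kwargs": {
  "linear": [
    [0,0,0],
    [0,0,0],
    [0,0,0],
    [0,0,-0.1],
    [0,0,-0.3],
    [0,0,-0.5],
    [0,0,-0.7],
    [0,0,-0.7],
    [0,0,-0.7]
  ],
  "turn": [
    [0,0,0],
    [0,0,0],
    [0,0,0],
    [0,0,0],
    [0,0,0],
    [0,0,0],
    [0,0,0],
    [0,0,0],
    [0,0,0]
  ],
  "hand": 1
}}

```text
t: 21.62
tcp_pos: [0.4371, 0.0202, 0.1549]
tool_rot: [[0.209, 0.978, -0.001], [0.978, -0.209, 0.0], [-0.0, -0.001, -1.0]]
contact_force: [-1.1, 0.7, 0.5]
width: 0.0854
```

```bash
python3 look.py r6 red 54; python3 h.py 650 15 160 95.8
```

```text
red outer px [316. 222.] (array([441.5,  29.8]), 58.3, 81.0, np.float32(78.0))
tcp [437.1  20.2 154.9]
t 21.68 tcp [436.6  20.2 154.3] yaw 77.96 w 85.6 F [0.5 0.  0.2]
 dist mm 214 rows>= 3.4 deg 17.8
 lin [0.188, 1.0, -0.03] turn [-0.0008, 0.0, -0.0991] SCALED 1.05
```

View pics/r6.png

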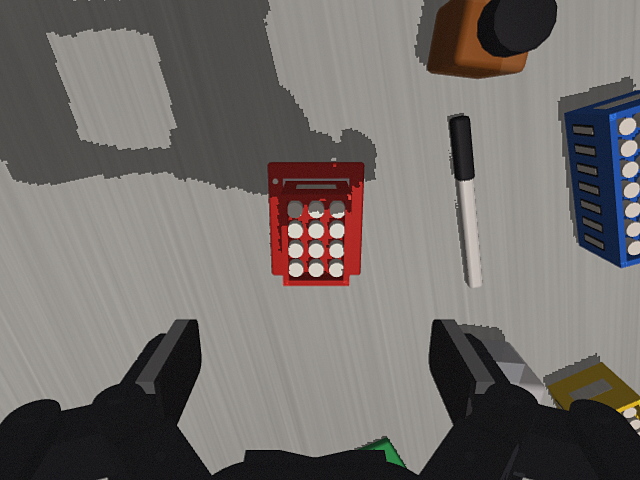

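Call:
{"fn": "step_arm", "kwargs": {
  "linear": [
    [0.188,1.0,-0.03],
    [0.188,1.0,-0.03],
    [0.188,1.0,-0.03],
    [0.188,1.0,-0.03],
    [0.188,1.0,-0.03],
    [0.188,1.0,-0.03],
    [0.188,1.0,-0.03]
  ],
  "turn": [
    [0,0,-0.099],
    [0,0,-0.099],
    [0,0,-0.099],
    [0,0,-0.099],
    [0,0,-0.099],
    [0,0,-0.099],
    [0,0,-0.099]
  ]
}}

```text
t: 22.55
tcp_pos: [0.6397, 0.0153, 0.1608]
tool_rot: [[-0.101, 0.995, -0.002], [0.995, 0.101, 0.0], [0.0, -0.002, -1.0]]
contact_force: [-0.3, -0.2, 0.2]
width: 0.0855
```

```bash
python3 look.py b1 blue 46; python3 h.py 650 15 160 95.8
```

```text
blue outer px [335. 235.] (array([656.1,  13. ]), 50.1, 109.6, np.float32(-84.4))
tcp [639.7  15.3 160.8]
t 22.6 tcp [640.   15.3 161.3] yaw 95.78 w 85.5 F [ 0.2 -0.3 -0.6]
 dist mm 10 rows>= 0.2 deg 0.1
 lin [-0.0065, 0.0494, 0.0063] turn [-0.0003, -0.0001, -0.0001]
```

View pics/b1.png

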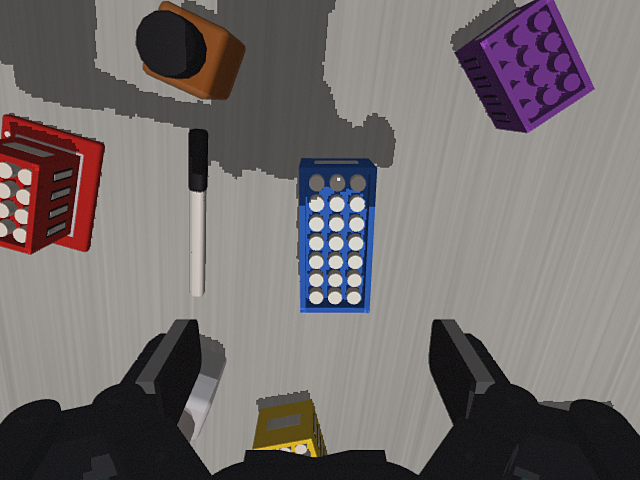

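```bash
python3 h.py 654.4 10 11 95.6
```

```text
t 22.6 tcp [640.   15.3 161.3] yaw 95.78 w 85.5 F [ 0.2 -0.3 -0.6]
 dist mm 151 rows>= 2.4 deg 0.2
 lin [-0.0337, 0.0696, 0.7512] turn [-0.0003, -0.0001, 0.001]
```

Call:
{"fn": "step_arm", "kwargs": {
  "linear": [
    [-0.034,0.06,0.2],
    [-0.034,0.06,0.35],
    [-0.034,0.06,0.5],
    [-0.034,0.06,0.62],
    [-0.034,0.06,0.7],
    [-0.034,0.06,0.745],
    [-0.034,0.06,0.745],
    [-0.034,0.06,0.745]
  ],
  "turn": [
    [0,0,0.001],
    [0,0,0.001],
    [0,0,0.001],
    [0,0,0.001],
    [0,0,0.001],
    [0,0,0.001],
    [0,0,0.001],
    [0,0,0.001]
  ]
}}

```text
t: 23.6
tcp_pos: [0.6549, 0.0096, 0.0136]
tool_rot: [[-0.098, 0.995, 0.002], [0.995, 0.098, -0.0], [-0.0, 0.002, -1.0]]
contact_force: [0.6, 1.3, 0.4]
width: 0.0851
```

```bash
python3 look.py b2 blue 46; python3 h.py 654.4 10 11 95.6
```

```text
blue outer px [313. 338.] (array([655.1,  22.9]), 50.1, 96.1, np.float32(-84.4))
tcp [654.9   9.6  13.6]
t 23.65 tcp [654.9   9.6  13.7] yaw 95.6 w 85.3 F [-0.1  0.4 -0.5]
 dist mm 3 rows>= 0.0 deg 0.1
 lin [0.0023, -0.0025, 0.0134] turn [0.0007, 0.0001, 0.0]
```

View pics/b2.png

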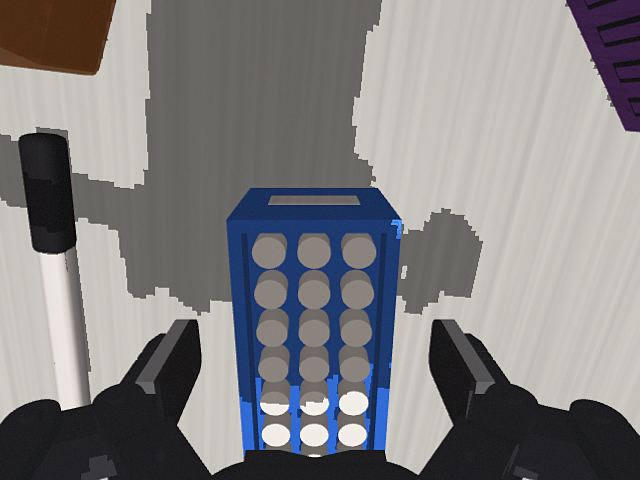

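Run:
```python
from h import *
s=get_state();ci=camera_info('wrist')
print(((ray(ci,[[227,220.5],[400,220.5]],.046)-s['tcp_pos'])@s['tool_rot']*1000).round(1))
```

```text
[[ 51.9 -23.1 -32.4]
 [ 51.8  26.2 -32.3]]
```

Call:
{"fn": "step_arm", "kwargs": {
  "linear": [
    [0.002,-0.001,0.013],
    [0.002,-0.001,0.013],
    [0.002,-0.001,0.013],
    [0.002,-0.001,0.013],
    [0.002,-0.001,0.013],
    [0.002,-0.001,0.013],
    [0.002,-0.001,0.013]
  ],
  "turn": [
    [0,0,0],
    [0,0,0],
    [0,0,0],
    [0,0,0],
    [0,0,0],
    [0,0,0],
    [0,0,0]
  ],
  "hand": 0
}}

```text
t: 24.52
tcp_pos: [0.6541, 0.01, 0.0102]
tool_rot: [[-0.098, 0.995, 0.001], [0.995, 0.098, -0.0], [-0.0, 0.001, -1.0]]
contact_force: [1.1, 0.5, 2.5]
width: 0.0501
```

Call:
{"fn": "step_arm", "kwargs": {
  "linear": [
    [0,0,-0.05],
    [0,0,-0.15],
    [0,0,-0.3],
    [0,0,-0.5],
    [0,0,-0.75],
    [0,0,-0.75]
  ],
  "turn": [
    [0,0,0],
    [0,0,0],
    [0,0,0],
    [0,0,0],
    [0,0,0],
    [0,0,0]
  ]
}}

```text
t: 25.28
tcp_pos: [0.6581, 0.0098, 0.1673]
tool_rot: [[-0.098, 0.995, 0.013], [0.995, 0.098, -0.001], [-0.002, 0.013, -1.0]]
contact_force: [1.0, -0.0, -0.9]
width: 0.0498
```

```bash
python3 h.py 469.6 273.1 150 108.1; python3 look.py b3 blue 192
```

```text
t 25.27 tcp [658.1   9.8 167.3] yaw 95.6 w 49.8 F [ 1.  -0.  -0.9]
 dist mm 324 rows>= 5.2 deg 12.5
 lin [1.0, -0.5778, 0.0524] turn [0.0039, 0.001, -0.0694] SCALED 1.40
blue outer px [315. 341.] (array([659.1,  16.9]), 55.6, 103.9, np.float32(-84.4))
tcp [658.1   9.8 167.3]
```

View pics/b3.png

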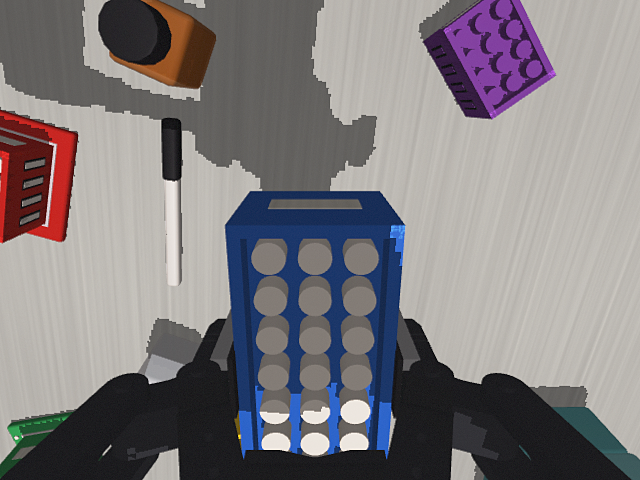

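Call:
{"fn": "step_arm", "kwargs": {
  "linear": [
    [1.0,-0.578,0],
    [1.0,-0.578,0],
    [1.0,-0.578,0],
    [1.0,-0.578,0],
    [1.0,-0.578,0],
    [1.0,-0.578,0]
  ],
  "turn": [
    [0,0,-0.069],
    [0,0,-0.069],
    [0,0,-0.069],
    [0,0,-0.069],
    [0,0,-0.069],
    [0,0,-0.069]
  ]
}}

```text
t: 26.08
tcp_pos: [0.5184, 0.1973, 0.1588]
tool_rot: [[-0.31, 0.951, -0.002], [0.951, 0.31, -0.001], [-0.001, -0.002, -1.0]]
contact_force: [0.1, 0.4, -1.8]
width: 0.0497
```

```bash
python3 h.py 469.6 273.1 120 108.1
```

```text
t 26.07 tcp [518.4 197.3 158.8] yaw 108.06 w 49.7 F [ 0.1  0.4 -1.8]
 dist mm 98 rows>= 1.6 deg 0.1
 lin [0.436, -0.1141, 0.1942] turn [-0.0006, 0.0002, -0.0002]
```

Call:
{"fn": "step_arm", "kwargs": {
  "linear": [
    [0.436,-0.114,0.03],
    [0.436,-0.114,0.1],
    [0.436,-0.114,0.194],
    [0.436,-0.114,0.194],
    [0.436,-0.114,0.194]
  ],
  "turn": [
    [0,0,0],
    [0,0,0],
    [0,0,0],
    [0,0,0],
    [0,0,0]
  ]
}}

```text
t: 26.7
tcp_pos: [0.4715, 0.2725, 0.121]
tool_rot: [[-0.308, 0.952, 0.0], [0.952, 0.308, -0.0], [-0.0, 0.0, -1.0]]
contact_force: [0.5, -0.1, -1.0]
width: 0.0498
```

```bash
python3 h.py 469.6 273.1 23 108.1
```

```text
t 26.7 tcp [471.5 272.5 121. ] yaw 107.91 w 49.8 F [ 0.5 -0.1 -1. ]
 dist mm 98 rows>= 1.6 deg 0.2
 lin [0.0059, -0.0083, 0.4901] turn [0.0, 0.0001, -0.001]
```

Call:
{"fn": "step_arm", "kwargs": {
  "linear": [
    [0.006,-0.005,0.2],
    [0.006,-0.005,0.32],
    [0.006,-0.005,0.42],
    [0.006,-0.005,0.47],
    [0.006,-0.005,0.49],
    [0.006,-0.005,0.49],
    [0.006,-0.005,0.49]
  ],
  "turn": [
    [0,0,-0.001],
    [0,0,-0.001],
    [0,0,-0.001],
    [0,0,-0.001],
    [0,0,-0.001],
    [0,0,-0.001],
    [0,0,-0.001]
  ]
}}

```text
t: 27.58
tcp_pos: [0.47, 0.2748, 0.024]
tool_rot: [[-0.312, 0.95, 0.002], [0.95, 0.312, 0.001], [0.0, 0.002, -1.0]]
contact_force: [0.6, -0.2, -2.0]
width: 0.0498
```

```bash
python3 h.py 469.6 273.1 18 108.1; python3 crop.py b4 140 250 215 415
```

```text
t 27.57 tcp [470.  274.8  24. ] yaw 108.2 w 49.8 F [ 0.6 -0.2 -2. ]
 dist mm 6 rows>= 0.1 deg 0.1
 lin [-0.0077, -0.0047, 0.03] turn [0.0006, -0.0001, 0.0005] 
k 3.9
```

View pics/b4.png

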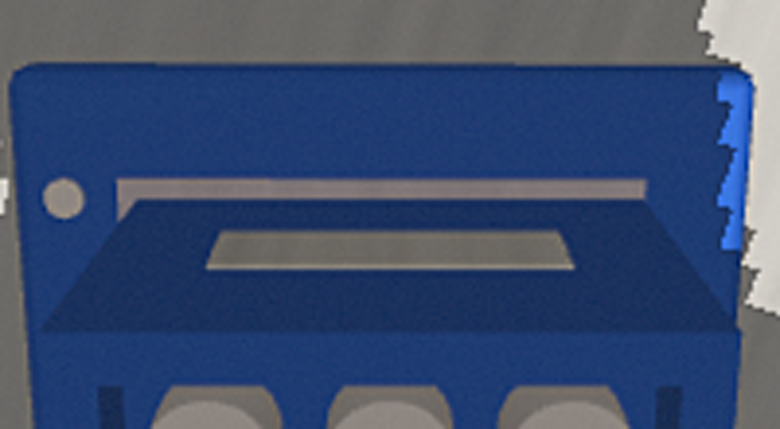

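```bash
python3 cmp.py 3.9 140 215 13.8 135 645 200 116 648 179 0
```

```text
[[51.0, -23.2], [51.0, 27.3]] [[52.1, -25.8], [52.0, 28.4]]
move tool mm x -0.94 y -0.8
```

Call:
{"fn": "step_arm", "kwargs": {
  "linear": [
    [-0.005,-0.004,0],
    [-0.005,-0.004,0.01],
    [-0.005,-0.004,0.018],
    [-0.005,-0.004,0.018]
  ],
  "turn": [
    [0,0,0],
    [0,0,0],
    [0,0,0],
    [0,0,0]
  ]
}}

```text
t: 28.12
tcp_pos: [0.4684, 0.2732, 0.0192]
tool_rot: [[-0.312, 0.95, -0.001], [0.95, 0.312, -0.0], [-0.0, -0.001, -1.0]]
contact_force: [-0.5, -0.0, -1.8]
width: 0.0492
```

```bash
python3 h.py 469.6 273.1 18 108.1; python3 crop.py b5 140 250 215 415
```

```text
t 28.12 tcp [468.4 273.2  19.2] yaw 108.2 w 49.2 F [-0.5 -0.  -1.8]
 dist mm 2 rows>= 0.0 deg 0.1
 lin [-0.0022, 0.0055, 0.0059] turn [-0.0002, 0.0, 0.0006] 
k 3.9
```

View pics/b5.png

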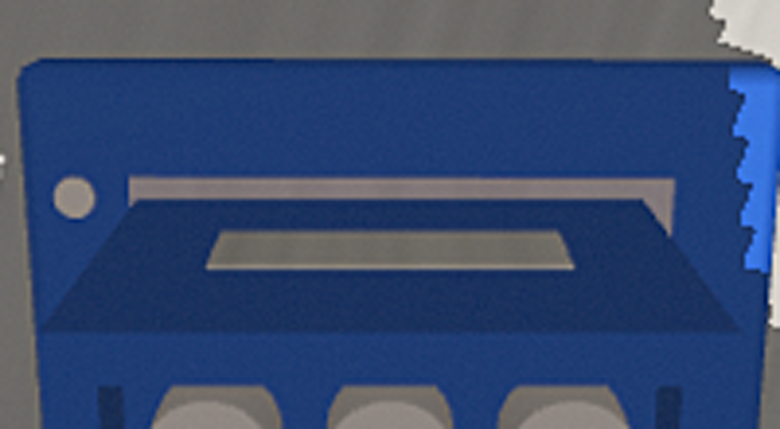

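```bash
python3 cmp.py 3.9 140 215 9 136 642 200 129 675 178 0
```

```text
[[51.0, -23.0], [51.0, 27.0]] [[53.1, -23.7], [53.1, 30.3]]
move tool mm x 0.1 y 1.29
```

Adjust tool y by +1.3 mm and lower to contact.

Call:
{"fn": "step_arm", "kwargs": {
  "linear": [
    [0,0.0055,0],
    [0,0.0055,0],
    [0,0.0055,0.003],
    [0,0.0055,0.005],
    [0,0.0055,0.005]
  ],
  "turn": [
    [0,0,0],
    [0,0,0],
    [0,0,0],
    [0,0,0],
    [0,0,0]
  ]
}}

```text
t: 28.8
tcp_pos: [0.4696, 0.2736, 0.0184]
tool_rot: [[-0.312, 0.95, -0.0], [0.95, 0.312, -0.0], [-0.0, -0.0, -1.0]]
contact_force: [0.5, 0.4, -1.6]
width: 0.0498
```

```bash
python3 h.py 469.6 273.1 18 108.1; python3 crop.py b6 140 250 215 415
```

```text
t 28.8 tcp [469.6 273.6  18.4] yaw 108.2 w 49.8 F [ 0.5  0.4 -1.6]
 dist mm 1 rows>= 0.0 deg 0.1
 lin [-0.0023, -0.0008, 0.002] turn [-0.0001, 0.0, 0.0006] 
k 3.9
```

View pics/b6.png

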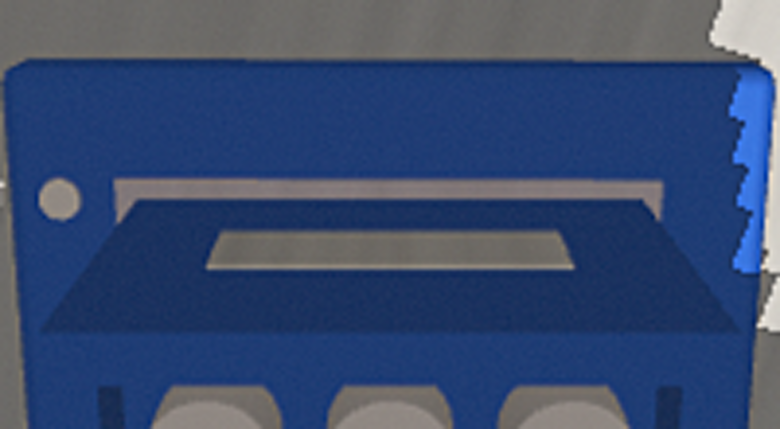

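Call:
{"fn": "step_arm", "kwargs": {
  "linear": [
    [0,0,0.003],
    [0,0,0.003],
    [0,0,0.003]
  ],
  "turn": [
    [0,0,0],
    [0,0,0],
    [0,0,0]
  ]
}}

```text
t: 29.22
tcp_pos: [0.4698, 0.2737, 0.0182]
tool_rot: [[-0.312, 0.95, 0.0], [0.95, 0.312, 0.0], [0.0, 0.0, -1.0]]
contact_force: [-1.2, -0.7, 2.8]
width: 0.0498
```

Call:
{"fn": "step_arm", "kwargs": {
  "linear": [
    [0,0,0],
    [0,0,0],
    [0,0,0],
    [0,0,-0.1],
    [0,0,-0.3],
    [0,0,-0.5],
    [0,0,-0.7],
    [0,0,-0.7],
    [0,0,-0.7]
  ],
  "turn": [
    [0,0,0],
    [0,0,0],
    [0,0,0],
    [0,0,0],
    [0,0,0],
    [0,0,0],
    [0,0,0],
    [0,0,0],
    [0,0,0]
  ],
  "hand": 1
}}

```text
t: 30.35
tcp_pos: [0.4692, 0.2734, 0.1574]
tool_rot: [[-0.312, 0.95, -0.001], [0.95, 0.312, -0.0], [-0.0, -0.001, -1.0]]
contact_force: [-0.7, -0.2, 0.2]
width: 0.0854
```

```bash
python3 look.py b7 blue 54; python3 h.py 643 -210 160 107
```

```text
blue outer px [315. 218.] (array([469. , 281.2]), 63.3, 119.2, np.float32(-71.9))
tcp [469.2 273.4 157.4]
t 30.4 tcp [468.6 273.1 156.6] yaw 108.2 w 85.3 F [ 0.1 -0.2  0.1]
 dist mm 514 rows>= 8.2 deg 1.2
 lin [-1.0, 0.0287, -0.0064] turn [-0.0008, 0.0001, 0.0067] SCALED 2.57
```

View pics/b7.png

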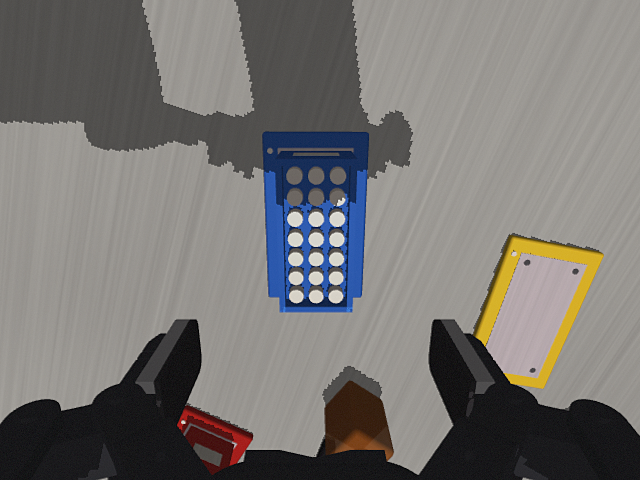

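Call:
{"fn": "step_arm", "kwargs": {
  "linear": [
    [-1.0,0.029,-0.05],
    [-1.0,0.029,-0.05],
    [-1.0,0.029,-0.05],
    [-1.0,0.029,-0.05]
  ],
  "turn": [
    [0,0,0],
    [0,0,0],
    [0,0,0],
    [0,0,0]
  ]
}}

```text
t: 30.9
tcp_pos: [0.5377, 0.0821, 0.1663]
tool_rot: [[-0.308, 0.951, -0.002], [0.951, 0.308, -0.001], [-0.0, -0.003, -1.0]]
contact_force: [-0.8, -0.1, 0.1]
width: 0.0851
```

```bash
python3 h.py 643 -210 160 107
```

```text
t 30.9 tcp [537.7  82.1 166.3] yaw 107.94 w 85.1 F [-0.8 -0.1  0.1]
 dist mm 311 rows>= 5.0 deg 1.0
 lin [-1.0, 0.0329, 0.0202] turn [-0.0008, 0.0, 0.0052] SCALED 1.55
```

Call:
{"fn": "step_arm", "kwargs": {
  "linear": [
    [-1.0,0.033,0],
    [-1.0,0.033,0],
    [-1.0,0.033,0],
    [-1.0,0.033,0]
  ],
  "turn": [
    [0,0,0.005],
    [0,0,0.005],
    [0,0,0.005],
    [0,0,0.005]
  ]
}}

```text
t: 31.4
tcp_pos: [0.6066, -0.105, 0.1663]
tool_rot: [[-0.294, 0.956, -0.002], [0.956, 0.294, 0.0], [0.001, -0.002, -1.0]]
contact_force: [-0.3, 0.3, 0.3]
width: 0.0851
```

```bash
python3 h.py 643 -210 160 107
```

```text
t 31.4 tcp [ 606.6 -105.   166.3] yaw 107.11 w 85.1 F [-0.3  0.3  0.3]
 dist mm 111 rows>= 1.8 deg 0.1
 lin [-0.5551, 0.0196, 0.0309] turn [-0.0005, -0.0002, 0.0006]
```

Call:
{"fn": "step_arm", "kwargs": {
  "linear": [
    [-0.555,0.02,0.03],
    [-0.555,0.02,0.03],
    [-0.555,0.02,0.03],
    [-0.555,0.02,0.03],
    [-0.555,0.02,0.03]
  ],
  "turn": [
    [0,0,0],
    [0,0,0],
    [0,0,0],
    [0,0,0],
    [0,0,0]
  ]
}}

```text
t: 32.02
tcp_pos: [0.6426, -0.205, 0.1612]
tool_rot: [[-0.299, 0.954, -0.002], [0.954, 0.299, 0.001], [0.002, -0.001, -1.0]]
contact_force: [0.1, -0.5, -0.4]
width: 0.0855
```

```bash
python3 look.py y1 yellow 46; python3 h.py 643 -210 160 107
```

```text
yellow outer px [316. 241.] (array([ 648. , -212.1]), 50.0, 110.5, np.float32(-71.2))
tcp [ 642.6 -205.   161.2]
t 32.08 tcp [ 642.8 -205.2  161.5] yaw 107.41 w 85.4 F [-0.5  0.3  0.3]
 dist mm 5 rows>= 0.1 deg 0.4
 lin [-0.023, -0.0063, 0.0076] turn [-0.0002, -0.0003, 0.0023]
```

View pics/y1.png

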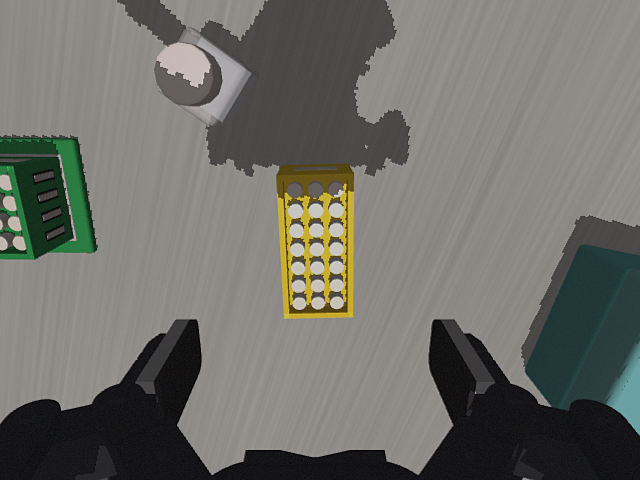

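```bash
python3 h.py 647.1 -215.8 11 108.8
```

```text
t 32.08 tcp [ 642.8 -205.2  161.5] yaw 107.41 w 85.4 F [-0.5  0.3  0.3]
 dist mm 151 rows>= 2.4 deg 1.4
 lin [-0.0577, 0.0052, 0.7525] turn [-0.0002, -0.0004, -0.0077]
```

Call:
{"fn": "step_arm", "kwargs": {
  "linear": [
    [-0.058,-0.004,0.2],
    [-0.058,-0.004,0.35],
    [-0.058,-0.004,0.5],
    [-0.058,-0.004,0.62],
    [-0.058,-0.004,0.7],
    [-0.058,-0.004,0.75],
    [-0.058,-0.004,0.75],
    [-0.058,-0.004,0.75]
  ],
  "turn": [
    [0,0,-0.008],
    [0,0,-0.008],
    [0,0,-0.008],
    [0,0,-0.008],
    [0,0,-0.008],
    [0,0,-0.008],
    [0,0,-0.008],
    [0,0,-0.008]
  ]
}}

```text
t: 33.08
tcp_pos: [0.6469, -0.219, 0.013]
tool_rot: [[-0.321, 0.947, 0.002], [0.947, 0.321, -0.001], [-0.001, 0.001, -1.0]]
contact_force: [0.3, -0.1, 1.0]
width: 0.0854
```

```bash
python3 look.py y2 yellow 46; python3 h.py 647.1 -215.8 11 108.8
```

```text
yellow outer px [319. 334.] (array([ 645.6, -205.6]), 50.1, 100.3, np.float32(-71.2))
tcp [ 646.9 -219.    13. ]
t 33.12 tcp [ 647.  -219.    13.1] yaw 108.74 w 85.2 F [ 0.6 -0.3 -0.3]
 dist mm 4 rows>= 0.1 deg 0.1
 lin [0.0152, 0.0058, 0.0107] turn [0.0006, 0.0005, -0.0004]
```

View pics/y2.png

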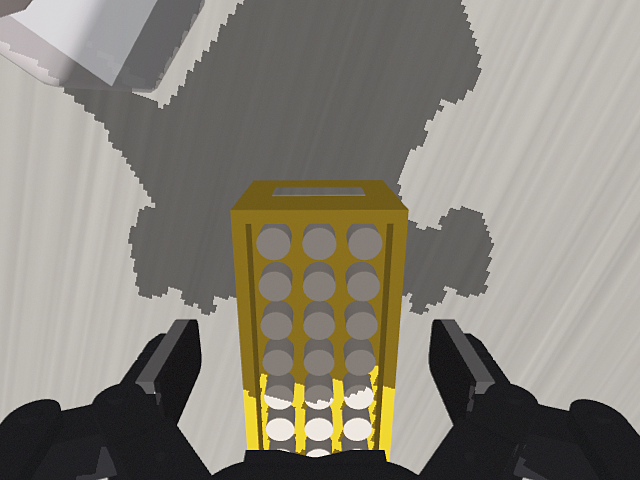

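Call:
{"fn": "step_arm", "kwargs": {
  "linear": [
    [0.015,0.006,0.013],
    [0.015,0.006,0.013],
    [0.015,0.006,0.013]
  ],
  "turn": [
    [0,0,0],
    [0,0,0],
    [0,0,0]
  ]
}}

```text
t: 33.5
tcp_pos: [0.6462, -0.2153, 0.0094]
tool_rot: [[-0.321, 0.947, 0.0], [0.947, 0.321, -0.0], [-0.0, 0.0, -1.0]]
contact_force: [0.6, 0.1, 0.2]
width: 0.0853
```

Call:
{"fn": "step_arm", "kwargs": {
  "linear": [
    [0,0,0],
    [0,0,0],
    [0,0,0],
    [0,0,0],
    [0,0,0],
    [0,0,0]
  ],
  "turn": [
    [0,0,0],
    [0,0,0],
    [0,0,0],
    [0,0,0],
    [0,0,0],
    [0,0,0]
  ],
  "hand": 0
}}

```text
t: 34.25
tcp_pos: [0.6464, -0.2155, 0.0095]
tool_rot: [[-0.321, 0.947, 0.001], [0.947, 0.321, -0.0], [-0.0, 0.001, -1.0]]
contact_force: [0.0, 0.8, 1.1]
width: 0.0496
```

Call:
{"fn": "step_arm", "kwargs": {
  "linear": [
    [0,0,-0.05],
    [0,0,-0.15],
    [0,0,-0.3],
    [0,0,-0.5],
    [0,0,-0.75],
    [0,0,-0.75]
  ],
  "turn": [
    [0,0,0],
    [0,0,0],
    [0,0,0],
    [0,0,0],
    [0,0,0],
    [0,0,0]
  ]
}}

```text
t: 35.0
tcp_pos: [0.6505, -0.2171, 0.1674]
tool_rot: [[-0.321, 0.947, 0.013], [0.947, 0.321, -0.005], [-0.009, 0.01, -1.0]]
contact_force: [1.0, -0.2, -1.5]
width: 0.0495
```

```bash
python3 h.py 662.9 249.1 160 97.3; python3 look.py y3 yellow 192
```

```text
t 35.0 tcp [ 650.5 -217.1  167.4] yaw 108.74 w 49.5 F [ 1.  -0.2 -1.5]
 dist mm 466 rows>= 7.5 deg 11.5
 lin [1.0, 0.3691, 0.0118] turn [0.0035, 0.0025, 0.0636] SCALED 2.19
yellow outer px [315. 341.] (array([ 650.1, -210.4]), 56.2, 104.4, np.float32(-71.3))
tcp [ 650.5 -217.1  167.4]
```

View pics/y3.png

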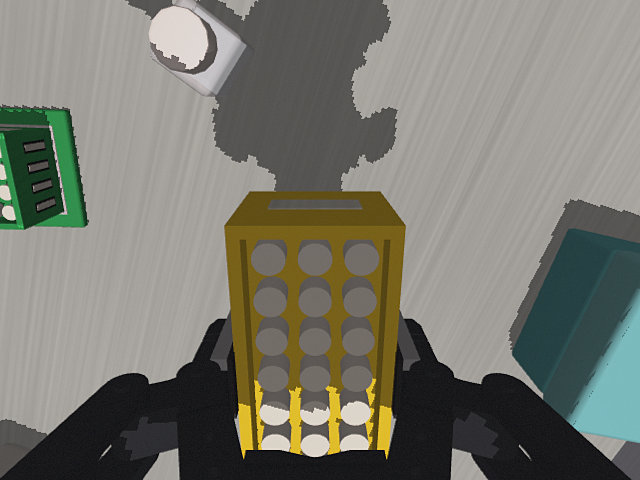

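Call:
{"fn": "step_arm", "kwargs": {
  "linear": [
    [1.0,0.369,0],
    [1.0,0.369,0],
    [1.0,0.369,0],
    [1.0,0.369,0]
  ],
  "turn": [
    [0,0,0.064],
    [0,0,0.064],
    [0,0,0.064],
    [0,0,0.064]
  ]
}}

```text
t: 35.55
tcp_pos: [0.6496, 0.0016, 0.1574]
tool_rot: [[-0.129, 0.992, -0.004], [0.992, 0.129, 0.001], [0.002, -0.004, -1.0]]
contact_force: [-0.6, -0.5, -1.7]
width: 0.0496
```

```bash
python3 h.py 662.9 249.1 160 97.3
```

```text
t 35.55 tcp [649.6   1.6 157.4] yaw 97.4 w 49.6 F [-0.6 -0.5 -1.7]
 dist mm 248 rows>= 4.0 deg 0.3
 lin [1.0, 0.1847, -0.0096] turn [-0.0013, -0.0006, 0.0005] SCALED 1.22
```

Call:
{"fn": "step_arm", "kwargs": {
  "linear": [
    [1.0,0.185,-0.01],
    [1.0,0.185,-0.01],
    [1.0,0.185,-0.01],
    [1.0,0.185,-0.01],
    [1.0,0.185,-0.01]
  ],
  "turn": [
    [0,0,0],
    [0,0,0],
    [0,0,0],
    [0,0,0],
    [0,0,0]
  ]
}}

```text
t: 36.17
tcp_pos: [0.662, 0.2015, 0.1597]
tool_rot: [[-0.128, 0.992, -0.003], [0.992, 0.128, -0.001], [-0.001, -0.003, -1.0]]
contact_force: [0.9, 0.8, -2.4]
width: 0.0496
```

```bash
python3 h.py 662.9 249.1 110 97.3
```

```text
t 36.17 tcp [662.  201.5 159.7] yaw 97.36 w 49.6 F [ 0.9  0.8 -2.4]
 dist mm 69 rows>= 1.1 deg 0.2
 lin [0.2358, 0.0359, 0.2483] turn [-0.001, 0.0003, 0.0003]
```

Call:
{"fn": "step_arm", "kwargs": {
  "linear": [
    [0.235,0.033,0.1],
    [0.235,0.033,0.25],
    [0.235,0.033,0.25],
    [0.235,0.033,0.25],
    [0.235,0.033,0.25]
  ],
  "turn": [
    [0,0,0],
    [0,0,0],
    [0,0,0],
    [0,0,0],
    [0,0,0]
  ]
}}

```text
t: 36.8
tcp_pos: [0.6654, 0.2473, 0.1132]
tool_rot: [[-0.124, 0.992, 0.003], [0.992, 0.124, 0.001], [0.0, 0.003, -1.0]]
contact_force: [0.3, 1.2, -2.2]
width: 0.0494
```

```bash
python3 h.py 662.9 249.1 23 97.3
```

```text
t 36.8 tcp [665.4 247.3 113.2] yaw 97.13 w 49.4 F [ 0.3  1.2 -2.2]
 dist mm 90 rows>= 1.4 deg 0.2
 lin [0.0104, -0.0126, 0.4508] turn [0.0009, -0.0001, -0.0009]
```

Call:
{"fn": "step_arm", "kwargs": {
  "linear": [
    [0.008,-0.013,0.15],
    [0.008,-0.013,0.28],
    [0.008,-0.013,0.37],
    [0.008,-0.013,0.43],
    [0.008,-0.013,0.447],
    [0.008,-0.013,0.447],
    [0.008,-0.013,0.447]
  ],
  "turn": [
    [0,0,-0.001],
    [0,0,-0.001],
    [0,0,-0.001],
    [0,0,-0.001],
    [0,0,-0.001],
    [0,0,-0.001],
    [0,0,-0.001]
  ]
}}

```text
t: 37.67
tcp_pos: [0.6621, 0.2498, 0.023]
tool_rot: [[-0.129, 0.992, 0.002], [0.992, 0.129, 0.001], [0.0, 0.002, -1.0]]
contact_force: [0.4, 0.7, -1.6]
width: 0.0494
```

```bash
python3 h.py 662.9 249.1 18 97.3; python3 crop.py y4 140 250 215 415
```

```text
t 37.67 tcp [662.1 249.8  23. ] yaw 97.4 w 49.4 F [ 0.4  0.7 -1.6]
 dist mm 5 rows>= 0.1 deg 0.1
 lin [-0.004, 0.0036, 0.025] turn [0.0006, -0.0001, 0.0006] 
k 3.9
```

View pics/y4.png

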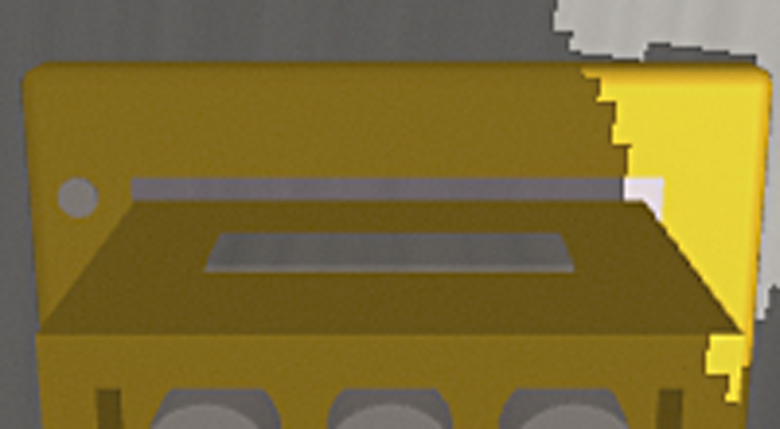

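```bash
python3 cmp.py 3.9 140 215 13.5 134 646 200 131 664 178 0
```

```text
[[51.5, -23.2], [51.5, 27.3]] [[52.7, -24.2], [52.7, 29.8]]
move tool mm x -0.79 y 0.77
```

Call:
{"fn": "step_arm", "kwargs": {
  "linear": [
    [-0.003,0.007,0],
    [-0.003,0.007,0.01],
    [-0.003,0.007,0.018],
    [-0.003,0.007,0.02],
    [-0.003,0.007,0.02]
  ],
  "turn": [
    [0,0,0],
    [0,0,0],
    [0,0,0],
    [0,0,0],
    [0,0,0]
  ]
}}

```text
t: 38.35
tcp_pos: [0.6625, 0.2491, 0.0177]
tool_rot: [[-0.129, 0.992, -0.0], [0.992, 0.129, -0.0], [0.0, -0.0, -1.0]]
contact_force: [0.1, -0.1, -1.8]
width: 0.0495
```

```bash
python3 h.py 662.9 249.1 18 97.3; python3 crop.py y5 140 250 215 415
```

```text
t 38.35 tcp [662.5 249.1  17.7] yaw 97.4 w 49.5 F [ 0.1 -0.1 -1.8]
 dist mm 0 rows>= 0.0 deg 0.1
 lin [-0.0003, 0.0018, -0.0015] turn [-0.0001, -0.0, 0.0006] 
k 3.9
```

View pics/y5.png

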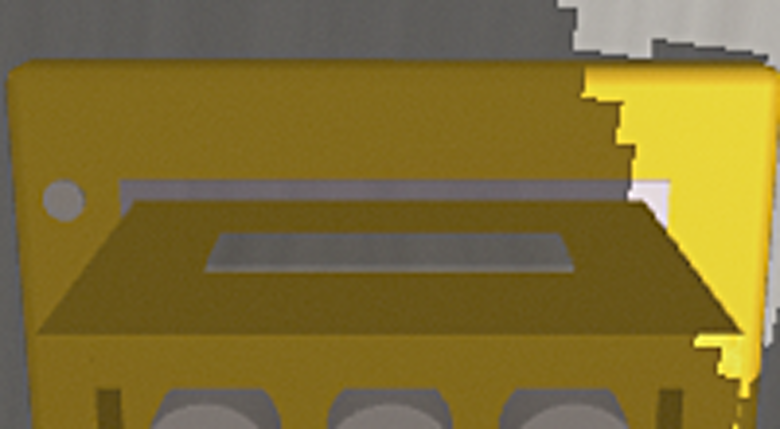

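Call:
{"fn": "step_arm", "kwargs": {
  "linear": [
    [0,0.0035,-0.003],
    [0,0.0035,-0.003],
    [0,0.0035,0.0],
    [0,0.0035,0.0025],
    [0,0.0035,0.0025]
  ],
  "turn": [
    [0,0,0],
    [0,0,0],
    [0,0,0],
    [0,0,0],
    [0,0,0]
  ]
}}

```text
t: 39.02
tcp_pos: [0.6634, 0.2492, 0.0175]
tool_rot: [[-0.129, 0.992, 0.0], [0.992, 0.129, -0.0], [-0.0, 0.0, -1.0]]
contact_force: [0.3, -0.4, 0.1]
width: 0.0494
```

```bash
python3 h.py 662.9 249.1 18 97.3; python3 crop.py y6 140 250 215 415
```

```text
t 39.02 tcp [663.4 249.2  17.5] yaw 97.4 w 49.4 F [ 0.3 -0.4  0.1]
 dist mm 1 rows>= 0.0 deg 0.1
 lin [-0.0002, -0.0023, -0.0025] turn [0.0, 0.0, 0.0006] 
k 3.9
```

View pics/y6.png

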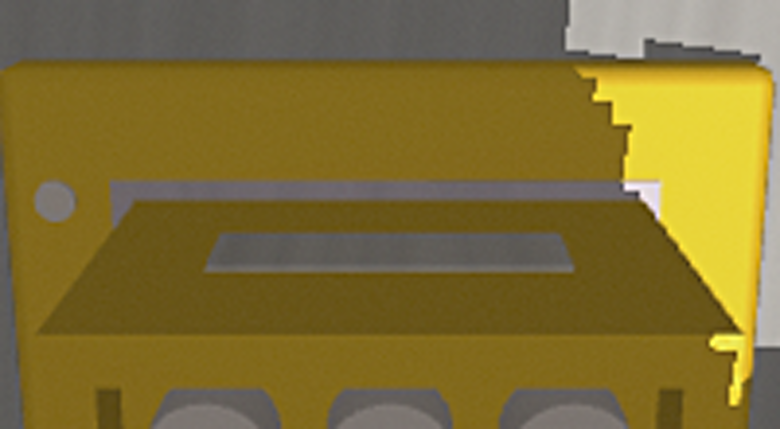

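Call:
{"fn": "step_arm", "kwargs": {
  "linear": [
    [0,0,0.001],
    [0,0,0.001],
    [0,0,0.001],
    [0,0,0.001],
    [0,0,-0.1],
    [0,0,-0.3],
    [0,0,-0.5],
    [0,0,-0.7],
    [0,0,-0.7],
    [0,0,-0.7]
  ],
  "turn": [
    [0,0,0],
    [0,0,0],
    [0,0,0],
    [0,0,0],
    [0,0,0],
    [0,0,0],
    [0,0,0],
    [0,0,0],
    [0,0,0],
    [0,0,0]
  ],
  "hand": 1
}}

```text
t: 40.33
tcp_pos: [0.6632, 0.2492, 0.158]
tool_rot: [[-0.129, 0.992, 0.0], [0.992, 0.129, 0.0], [0.0, 0.0, -1.0]]
contact_force: [-0.7, -0.3, 0.1]
width: 0.0852
```

```bash
python3 look.py y7 yellow 54; python3 h.py 560 400 250 97
```

```text
yellow outer px [314. 218.] (array([663.9, 257. ]), 63.5, 119.4, np.float32(-82.6))
tcp [663.2 249.2 158. ]
t 40.38 tcp [662.4 248.9 156.5] yaw 97.4 w 85.4 F [-0. -0. -1.]
 dist mm 205 rows>= 3.3 deg 0.4
 lin [0.815, -0.4113, -0.4669] turn [-0.0006, 0.0001, 0.0022]
```

View pics/y7.png

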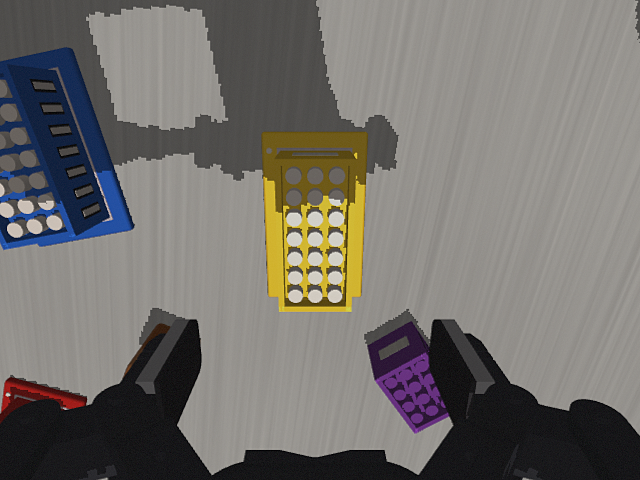

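Yellow is set down squarely. I'll back the arm out of view, then check everything with the top camera.

Call:
{"fn": "step_arm", "kwargs": {
  "linear": [
    [0.3,-0.1,-0.45],
    [0.815,-0.4,-0.46],
    [0.815,-0.4,-0.46],
    [0.815,-0.4,-0.46],
    [0.815,-0.4,-0.46],
    [0.815,-0.4,-0.46]
  ],
  "turn": [
    [0,0,0],
    [0,0,0],
    [0,0,0],
    [0,0,0],
    [0,0,0],
    [0,0,0]
  ]
}}

```text
t: 41.12
tcp_pos: [0.5631, 0.399, 0.2476]
tool_rot: [[-0.128, 0.992, -0.002], [0.992, 0.128, -0.002], [-0.002, -0.002, -1.0]]
contact_force: [0.6, 0.1, -0.1]
width: 0.0858
```

Call:
{"fn": "step_arm", "kwargs": {
  "linear": [
    [0.8,-0.8,0],
    [0.8,-0.8,0],
    [0.8,-0.8,0],
    [0.8,-0.8,0],
    [0.8,-0.8,0],
    [0.8,-0.8,0]
  ],
  "turn": [
    [0,0,0],
    [0,0,0],
    [0,0,0],
    [0,0,0],
    [0,0,0],
    [0,0,0]
  ]
}}

```text
t: 41.88
tcp_pos: [0.3852, 0.5371, 0.2485]
tool_rot: [[-0.127, 0.992, 0.0], [0.992, 0.127, -0.002], [-0.002, -0.0, -1.0]]
contact_force: [-0.1, -0.1, -0.6]
width: 0.0855
```

Run:
```python
from h import *
im=read_camera('top');cv2.imwrite('pics/topF.png',im[:,:,::-1]);ci=camera_info('top')
cv2.imwrite('pics/sceneF.png',read_camera('scene')[:,:,::-1])
old=cv2.imread('pics/top0.png')[:,:,::-1]
for n,(x,y) in {'amber':(240,263),'white':(395,264),'purple':(233,145)}.items():
    print(n,'mean diff',np.abs(im[y-20:y+20,x-20:x+20].astype(int)-old[y-20:y+20,x-20:x+20]).mean().round(2))
D={'red':(436.7,17.1,78),'green':(437.6,-253.7,106.8),'blue':(469,270.6,108),'yellow':(662.3,246.2,97.4)}
# tube-cap centroid of each rack at cap height ~ 50mm vs dock centre (top cam)
g=cv2.cvtColor(im,cv2.COLOR_RGB2HSV)
for c,(x,y,a) in D.items():
    p=proj(ci,[[x/1000,y/1000,.05]])[0].round().astype(int)
    m=np.zeros(g.shape[:2],np.uint8); r=42
    sl=(slice(max(0,p[1]-r),p[1]+r),slice(p[0]-r,p[0]+r)); m[sl]=cv2.inRange(g,(0,0,125),(180,45,255))[sl]
    # keep blobs of cap size
    ce=[]
    for k in comps(m,8):
        ys,xs=np.nonzero(k)
        if len(xs)<90 : ce.append((xs.mean(),ys.mean()))
    P=ray(ci,ce,.05)*1000; a=np.radians(a); 
    print(c,len(ce),'caps mean',P.mean(0)[:2].round(1),'dock',(x,y), rect(P/1000))
print(get_state()['t'],get_state()['width'])
```

```text
amber mean diff 2.89
white mean diff 2.31
purple mean diff 2.82
red 12 caps mean [436.6  17.7] dock (436.7, 17.1) (array([436.5,  17.6]), 27.3, 41.4, np.float32(77.2))
green 12 caps mean [ 437.2 -255.5] dock (437.6, -253.7) (array([ 437.1, -255.5]), 27.1, 41.2, np.float32(-72.8))
blue 21 caps mean [469.2 272. ] dock (469, 270.6) (array([469.2, 271.8]), 27.5, 83.1, np.float32(-72.0))
yellow 21 caps mean [662.7 246.8] dock (662.3, 246.2) (array([662.8, 246.7]), 27.6, 83.5, np.float32(-82.8))
41.975 0.08543193245095008
```

View pics/topF.png

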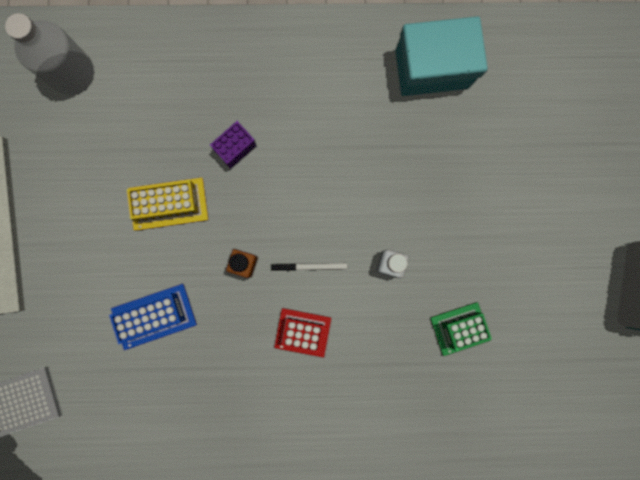

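View pics/sceneF.png

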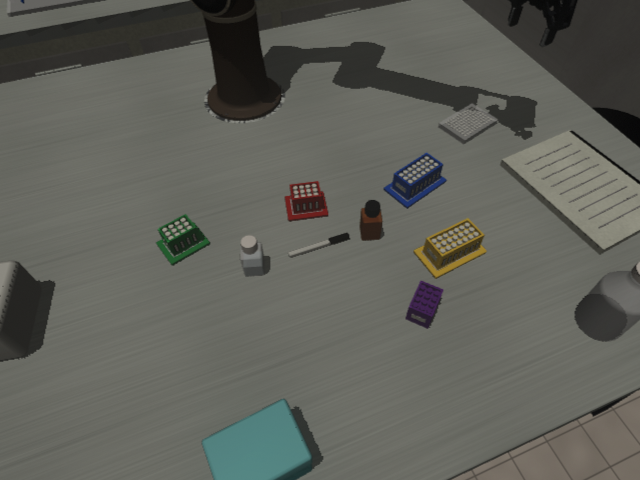

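```bash
python3 -c "
from plant import *
close_job()"
```

```text
the job is handed in; nothing more can be done
```

All four racks are off their stacks and standing upright on the docks of their own colours. I handed the job in at about 42 s, with the gripper empty and clear of everything. I set them down in the order green, red, blue, yellow.

- **Before release:** wrist-camera views with each rack at or just above its plate showed it centred to about 0.5 mm and squared up.
- **After release:** in the top camera the rack angles match the docks to within about 1°. Rack centres lie 0.6 mm (red), 0.7 mm (yellow), 1.4 mm (blue) and 1.8 mm (green) from the dock centres.
- **Disagreement:** the top-camera offsets for blue and green are larger than the wrist camera showed. Both point away from the image centre, as they would if my assumed cap height of 50 mm is a little low. The two cameras also read every dock about 3–4 mm apart, so I aligned each rack against the plate edges seen in the same wrist picture.
- **Bystanders:** both bottles and the purple rack look unmoved in the top picture.

The highest contact force I saw in the readings was about 10 N, when the green rack first touched down. I then lifted it slightly, re-centred it and set it down again.

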